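# Sweep the vise clean and clamp a pack of resin samples

## Task

With the scraper block held in the gripper, sweep the loose resin chips off the vise bed into the blue chip tray in front of it (they are sharp: do not touch them with the fingers). Then lay all the amber sample blocks side by side on the clean bed between the jaws, lengthwise along the jaws, and crank the vise shut until the pack is held tight. Leave the scraper standing upright on its green mat, let go of everything, and do not knock over or push about the vials and the timer.

Things in the scene. Friction and masses are not known exactly. Their poses are not given: they have to be found in the camera images.
- vise: Low grey vise fixed to the worktop. Origin on the worktop under the bed's middle; x from tray across the bed to its back, y from fixed jaw to crank, z up. Bed top 30 mm high, clear from x = -55 mm (open edge over the tray) to +72 mm (lip 12 mm high). Jaws as long as the bed, tops at z = 54 mm. Blue gear housing 90 x 90 mm round x = 10, y = 160 mm, top z = 64, boss 74 mm.
- fixed_jaw: Dark steel fixed jaw of the vise (listed pose = that of the vise's origin). Its clamping face is the plane y = -65 mm of the vise.
- jaw: Dark steel moving jaw, 22 mm thick. Origin at its clamping face, level with the bed's top; the face looks to the vise's -y. Moved only by the crank through gears, 5 mm per radian. Its face is at y = +65 mm of the vise when fully open (130 mm between jaws); opening = 130 mm - 5 mm x crank, 118 to 130 mm at the start.
- crank (a joint): Crank angle in rad: 0 jaws fully open, 20 at 30 mm opening; grows turning clockwise from above, which closes. At 0 the crank arm points along the vise's +y turned 1.2 rad counter-clockwise. Turns freely with about 3 N at the handle; friction locks it when let go. Pulling 8 to 12 N once the blocks stop the jaw leaves it clamped with 20 to 30 N.
- crank_axis (a point): Point on the vertical axis of the crank (x = 10, y = 160 mm of the vise), 110 mm above the worktop.
- handle (a point): Middle of the crank's black upright handle, 55 mm from the crank's axis, 110 mm above the worktop. A round grip 26 mm across, from 84 to 136 mm above the worktop, free to spin on its pin: pinch it from above and lead it in a circle, no need to turn the gripper. The flat crank arm below it has its top 82 mm above the worktop.
- bed_middle (a point): Point on top of the bed, on the vise's own x = 0, y = 0, z = 30 mm; axes as the vise.
- tray_middle (a point): Middle of the floor of the blue chip tray in front of the bed; floor 4 mm above the worktop, inside 77 mm in the vise's x (x = -132 to -55 mm of the vise) by 150 mm in y, rim 26 mm above the worktop; axes as the vise.
- mat: Thin green mat, fixed, 110 mm (x) by 150 mm (y), 3 mm thick, where the scraper lives; origin at the middle of its underside.
- scraper: Scraper block: red base 36 mm (x) by 96 mm (y) by 27 mm high with a black rubber sole and an upright black handle above it, 24 mm thick (x), 50 mm wide (y), from 26 to 88 mm above the sole. Origin at the middle of the sole, z up along the handle. 250 g, heavy at the bottom; stands by itself.
- block_0: Amber resin sample block with steel insets, 64 mm (x) by 32 by 32 mm, about 110 g; origin at its centre; it starts lying flat on the worktop to the right of the vise. May be absent.
- block_1: Amber resin sample block with steel insets, 64 mm (x) by 32 by 32 mm, about 110 g; origin at its centre; it starts lying flat on the worktop to the right of the vise. May be absent.
- block_2: Amber resin sample block with steel insets, 64 mm (x) by 32 by 32 mm, about 110 g; origin at its centre; it starts lying flat on the worktop to the right of the vise. May be absent.
- chip_0: Sharp amber resin chip (saw offcut), about 22 x 14 x 12 mm, lying on the bed of the vise between the jaws; origin in its underside. May be absent.
- chip_1: Sharp amber resin chip (saw offcut), about 22 x 14 x 12 mm, lying on the bed of the vise between the jaws; origin in its underside. May be absent.
- chip_2: Sharp amber resin chip (saw offcut), about 22 x 14 x 12 mm, lying on the bed of the vise between the jaws; origin in its underside. May be absent.
- chip_3: Sharp amber resin chip (saw offcut), about 22 x 14 x 12 mm, lying on the bed of the vise between the jaws; origin in its underside. May be absent.
- vial_pink: Bystander: white vial with pink cap, 33 mm across, 70 mm tall, loose; origin at the middle of its foot.
- vial_blue: Bystander: brown vial with blue cap, 33 mm across, 70 mm tall, loose; origin at the middle of its foot.
- timer: Bystander: small white timer, 64 x 64 x 18 mm, loose; origin at the middle of its underside.
Things that resemble listed ones, but are neither listed nor needed, are in the scene too. Leave any turquoise or yellow look-alike of the scraper alone.

How it is judged (in metres and radians):
On the way, in this order (a step that is already met when the one before it is completed fails the run):
1. every chip is in the tray (x of chip_0 in the frame of tray_middle between -0.041 and 0.046 m and y of chip_0 in the frame of tray_middle between -0.078 and 0.078 m and z of each of chip_0, chip_1, chip_2, chip_3 in the frame of tray_middle below 0.022 m and x of chip_1 in the frame of tray_middle between -0.041 and 0.046 m and y of chip_1 in the frame of tray_middle between -0.078 and 0.078 m and x of chip_2 in the frame of tray_middle between -0.041 and 0.046 m and y of chip_2 in the frame of tray_middle between -0.078 and 0.078 m and x of chip_3 in the frame of tray_middle between -0.041 and 0.046 m and y of chip_3 in the frame of tray_middle between -0.078 and 0.078 m), for 0.2 s.
2. every sample block lies on the bed between the jaws, along them (x of block_0 in the frame of bed_middle between -0.04 and 0.055 m and y of block_0 in the frame of bed_middle between -0.066 and 0.066 m and z of block_0 in the frame of bed_middle between 0.01 and 0.022 m and angle between the x axis of each of block_0, block_1, block_2 and the x axis of vise, either way round below 0.2 rad and x of block_1 in the frame of bed_middle between -0.04 and 0.055 m and y of block_1 in the frame of bed_middle between -0.066 and 0.066 m and z of block_1 in the frame of bed_middle between 0.01 and 0.022 m and x of block_2 in the frame of bed_middle between -0.04 and 0.055 m and y of block_2 in the frame of bed_middle between -0.066 and 0.066 m and z of block_2 in the frame of bed_middle between 0.01 and 0.022 m), for 0.2 s.
3. the moving jaw presses the pack of blocks against the fixed jaw (all of step 2 and contact force between each of jaw, fixed_jaw and anything else above 8 N), for 0.2 s.
At the end, for the whole second after the job is handed in: All chips in the tray; all blocks flat on the bed between the jaws, within 11 degrees of their length, centres 40 mm before to 55 mm behind the bed middle; both jaws press the pack with over 8 N, crank let go; scraper upright, its centre over the green mat; all at rest (all of step 1 and all of step 3 and x of scraper in the frame of mat between -0.055 and 0.055 m and y of scraper in the frame of mat between -0.075 and 0.075 m and height (world z) of scraper below 0.012 m and angle between scraper's own z axis and vertical below 0.1 rad and linear speed of each of block_0, block_1, block_2, scraper below 0.02 m/s); the robot touches nothing.
It fails at once if a chip is touched with the fingers (contact force between the fingers and chip_0 above 1 N or contact force between the fingers and chip_1 above 1 N or contact force between the fingers and chip_2 above 1 N or contact force between the fingers and chip_3 above 1 N).
It fails at once if a vial or the timer is pushed more than 40 mm or a vial knocked over (distance of any of vial_pink, vial_blue, timer from where it was at the start of the episode above 0.04 m or angle between any of vial_pink, vial_blue's own z axis and vertical above 0.6 rad).
Of block_0, block_1, block_2 only 2 to 3 are there at a start; the rules pass over those that are not, and their reading is None.
Of chip_0, chip_1, chip_2, chip_3 only 2 to 4 are there at a start; the rules pass over those that are not, and their reading is None.
At some moment in a run one of scraper, block_0, block_1, block_2 may be knocked a few centimetres aside while the robot is not near it.
Once in a run the grip may slacken for a moment while it holds something.
It also fails if it takes over 200 s, if anything falls off the work surface, if the arm or the gripper's body presses on something with over 40 N, if the wrist force passes 120 N, or if a joint passes its speed limit or range.

## Robot

A 6-joint arm with a two-finger parallel gripper is mounted at the origin on a cart in front of the work surface, level with it; the furniture and walls round the work are solid. World frame = base frame: x ahead of the robot, y to its left, z up, the work surface at z = 0. Lengths are in mm, angles in rad, forces in N, time in s.
With the tool pointing down it reaches from about 350 to 775 mm from the base axis. Payload 7.3 kg.
Tool frame: the origin (TCP) lies at the very end of the fingers, on their centre line; the grasp point (between the pads) lies 19 mm behind it; z points along the fingers, y is the line along which they close (so a half turn about z gives the same grasp; the last joint's range is limited). The gripper opens to 92 mm and grips with 3 to 60 N. Pads are 19 mm wide; open, the fingers measure 130 mm over their backs; the gripper's body (75 mm by 190 mm) begins 47 mm behind the grasp point.
Start: joints at [-1.249, 0.342, 1.524, -0, 1.275, -0.146], TCP at [236.759, -468.604, 226.741] pointing down, gripper open.
Joint ranges: [-2.53, 2.53], [-0.77, 2.02], [0.04, 2.7], [-1, 4.14], [0.28, 2.66], [-3.11, 3.11]. Speed limits (rad/s): [2.57, 2.57, 3.14, 3.14, 3.14, 3.14].

## Interface

Orientations are given as [roll, pitch, yaw] about the fixed x, y, z axes, in that order (R = Rz(yaw) Ry(pitch) Rx(roll)).
In Python, from plant import bot gives the robot as it stands.
- The arm moves only by the tool apply_moves, never from a script. Its argument "motion" is text: rows parted by semicolons, each of 4 numbers parted by spaces: the shift along the tool's x, y, z in m, then the turn about the tool's z in degrees. A call has 1 to 8 rows; each row shifts and turns the commanded pose from where the row before left it, along the tool's axes as they then stand; what a row does not reach is not made up. A row lasts 1/8 s, in which the tool goes at most 62.5 mm and 10.7 degrees, less where a joint would pass 70% of its speed; a pose out of reach is approached as far as the arm can. A call with a gripper value outside its range is refused whole. "fingers" is the opening, from -1 (shut) to 1 (fully open), set as the call begins (left out, the last holds). The fingers move at their own pace and stop on an object; the grip force is fixed at half the most. Time passes only in rows, so rows that do not move let the fingers close. It gives the time, the measured TCP pose, the force, the opening and the grip force at its end, in the units of the state.
- bot.get_obs(): the state, without advancing time (a new reading comes with each control period).
- bot.capture(name): name is "scene" or "side" or "wrist"; returns a dict with "img" (384x512x3 uint8, blue, green, red), "range_z" (384x512 float32, mm along the optical axis (not along the pixel's ray), 0 where there is no reading), "fx", "fy", "cx", "cy" (pixels), "D" ([k1, k2, p1, p2, k3] as OpenCV has them; the pictures are not rectified), "world_from_camera" (4x4, takes a point from camera to world coordinates); the wrist camera has in their place "mount" (4x4, takes a point from camera to tool coordinates, whose origin is the TCP and whose axes are the flange's). Camera axes: x right, y down, z forward; pixel columns grow to the right and rows downward; lengths in mm; the calibration is good to about 2 mm. A picture is of the moment at which its call begins: read the wrist's pose just before it.
- bot.close_job(): hands the job in; it is judged then, once.
Trained networks look in a picture, given as the dict that the camera call returned (one of the last four; its "shot" number tells which), for a name from the list of things; names that differ only in an ending like _2 or _b are one class to them, and where a whole thing is asked for, a point or a joint stands for the part that bears it (a point fixed in the world has none). Each returns a list of dicts, best first, with "p" (0 to 1); they miss things now and then, are a little off and sometimes report something else, mostly with a low value. They report only what shows in the picture. A call takes as long as a camera call. They do not tell look-alikes from the thing itself.
- bot.cut_out(picture, thing): "pixels" (384x512 bool, what is visible of it) and "point" ([column, row] in pixels, amid what is visible of it).
The state is a dict: "time": time; "joint_positions": joint angles; "dq": joint speeds; "tau": joint torques, N m; "tool_pos": TCP position; "tcp_rot": TCP orientation; "contact_force": force on the tool from outside, world axes, zero at the start; "moment": the same for the moment, N m; "grip_width": finger opening in mm; "finger_force": force on a finger pad.
Only numpy, scipy, OpenCV 4.12 (cv2) and the standard library are available. Lean on these libraries where they do the work, as an engineer would, in place of code of your own. Each camera call takes 0.05 s, during which the arm holds its last target. There are 200 camera calls.

## Working session

There is one attempt and no reset: what is moved stays moved. The work goes in short steps, Python scripts to look and compute and a tool call to move; the robot and the scene stay as the last step left them, time stands still between calls to the robot, and variables do not carry over. Pictures are saved under pics/ and viewed, at most 14 in all, crops included, and the job is handed in when it is done.

Besides the shell and the picture viewer there is one more tool, called after "Emit:" as name(argument=value, ...) on one line, values as JSON. apply_moves: Moves the arm, as the interface text tells. Its arguments: {"type":"object","properties":{"motion":{"type":"string"},"fingers":{"type":"number"}},"required":["motion"]}

```bash
ls; mkdir -p pics
cat > h.py <<'E'
import numpy as np, cv2
from scipy.spatial.transform import Rotation as R
from plant import bot
np.set_printoptions(precision=1,suppress=True)
def T_tool(o):
    T=np.eye(4);T[:3,:3]=R.from_euler('xyz',o['tcp_rot']).as_matrix();T[:3,3]=o['tool_pos'];return T
def shot(n):
    o=bot.get_obs();c=bot.capture(n)
    c['W']=c['world_from_camera'] if n!='wrist' else T_tool(o)@c['mount']
    return c
def pts(c,mask=None):
    h,w=c['range_z'].shape
    v,u=np.nonzero((c['range_z']>0)&(mask if mask is not None else True))
    K=np.array([[c['fx'],0,c['cx']],[0,c['fy'],c['cy']],[0,0,1.]])
    n=cv2.undistortPoints(np.stack([u,v],1).astype(float)[:,None],K,np.array(c['D'],float))[:,0]
    z=c['range_z'][v,u]
    P=np.c_[n*z[:,None],z,np.ones(len(z))]@np.array(c['W']).T
    return P[:,:3],u,v
E
cat > a.py <<'E'
from h import *
o=bot.get_obs();print(o)
for n in ['scene','side']:
    c=shot(n);cv2.imwrite(f'pics/{n}0.png',cv2.resize(c['img'],(768,576)))
    for t in ['vise','jaw','fixed_jaw','crank','handle','mat','scraper','block_0','chip_0','vial_pink','vial_blue','timer']:
        for d in bot.cut_out(c,t):
            if d['p']<.3: continue
            P,u,v=pts(c,d['pixels'])
            if len(P)<5: continue
            top=P[P[:,2]>np.percentile(P[:,2],90)-6]
            (x,y),s,a=cv2.minAreaRect(top[:,:2].astype(np.float32))
            print(n,t,round(d['p'],2),np.round(d['point']),len(P),'med',np.median(P,0),'top',np.array([x,y,*s,a]),'z',np.percentile(P[:,2],[5,95]))
E
python3 a.py
```

```text
pics
{'time': 0.0, 'joint_positions': array([-1.2,  0.3,  1.5,  0. ,  1.3, -0.1]), 'dq': array([-0.,  0., -0.,  0., -0.,  0.]), 'tau': array([ -0. , -43.1, -24.4,   0.1,   0.1,  -0. ]), 'tool_pos': array([ 236.6, -468.2,  226.1]), 'tcp_rot': array([-3.1, -0. ,  0.5]), 'contact_force': array([-1. , -0.5, -0.5]), 'moment': array([0., 0., 0.]), 'finger_force': 0.0, 'grip_width': 91.6026491277825}
scene vise 0.71 [249. 236.] 4614 med [522.9  97.1  30.4] top [550.5 226.7  88.8 109.6   1.4] z [ 2.2 78. ]
scene jaw 0.82 [240. 234.] 424 med [542.9 132.3  50.8] top [556.3 125.1 126.5  23.4   3.7] z [32.  55.4]
scene fixed_jaw 0.54 [263. 204.] 262 med [559.7 -12.6  51.4] top [562.  -17.1 123.4  19.5   2.3] z [32.6 55.8]
scene crank 0.53 [204. 248.] 235 med [554.2 261.4  86.6] top [557.9 270.1  22.1  17.5  46.4] z [ 64.4 135.9]
scene handle 0.73 [202. 252.] 209 med [553.  263.1  87.3] top [556.9 272.   19.   18.6  82.2] z [ 79.4 135.9]
scene handle 0.52 [250. 235.] 4735 med [523.2  96.7  30.3] top [550.5 226.7  88.8 109.6   1.4] z [ 1.7 76.1]
scene mat 0.94 [297. 176.] 559 med [ 571.9 -208.2   
[... 3205 characters left out ...]
25.4] z [ 2.8 33. ]
side block_0 0.47 [231. 198.] 4085 med [534.4  73.2  29.9] top [563.6 132.1 101.9 294.2   5. ] z [ 2.5 70.4]
side vial_pink 0.78 [311. 227.] 270 med [ 719.6 -135.    39.6] top [ 724.9 -126.8   24.8   22.5   31.5] z [-0.3 70. ]
side vial_pink 0.5 [241. 268.] 418 med [ 469.8 -219.4   29.6] top [ 470.9 -213.    64.    33.4   24.1] z [ 4.9 33. ]
side vial_blue 0.8 [342. 241.] 252 med [ 756.6 -225.7   42.5] top [ 762.1 -216.3   22.6   21.4    7.6] z [ 4.8 69.6]
side timer 0.77 [178. 162.] 218 med [406.  329.1  15.2] top [407.3 339.8  60.4  68.9   0. ] z [ 4.7 18.5]
side timer 0.33 [342. 243.] 253 med [ 756.4 -225.9   39.2] top [ 761.5 -217.3   21.1   19.6    5.8] z [ 2.2 69.6]
```

View pics/scene0.png

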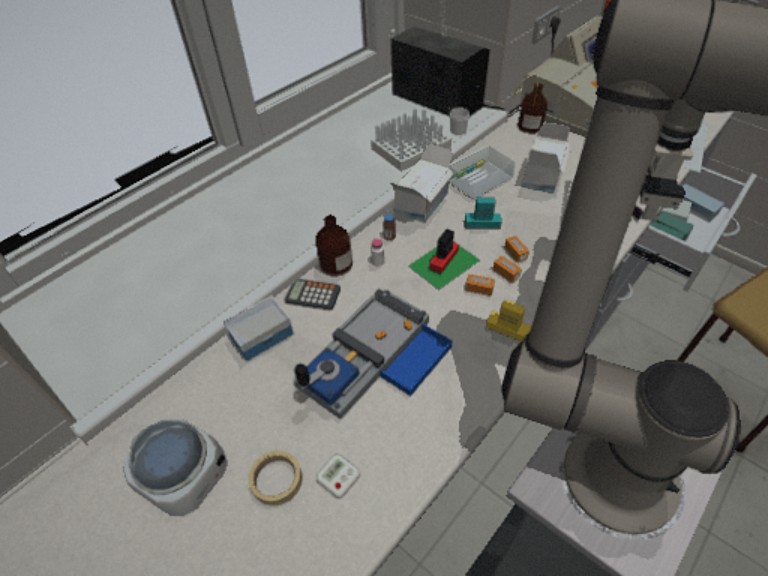

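View pics/side0.png

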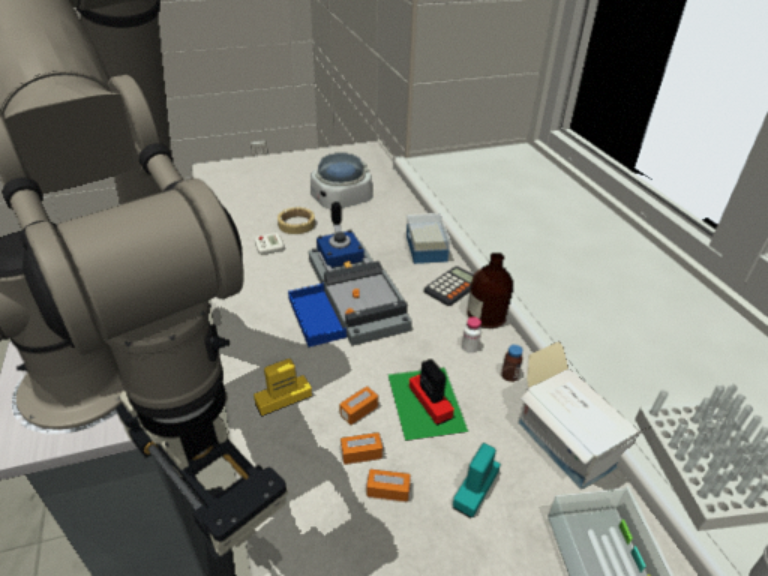

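Scene (768x576): the open vise is at about (380,340), with the blue tray in front at (417,360). Chips are visible on the bed at (381,335) and (408,324). The red scraper is on the mat at (445,250), and three amber blocks lie at (480,284), (507,268) and (516,247). The side view agrees: chips at (356,293) and (350,311), scraper at (432,390). Next I'll look at the vise with the wrist camera.

```bash
cat > go.py <<'E'
# usage: go.py x y z yawdeg [n]  -> rows for a straight move from the measured pose
import sys
from h import *
def rows(tx,ty,tz,tyaw,n=None):
    o=bot.get_obs();p=np.array(o['tool_pos']);y=np.degrees(o['tcp_rot'][2])
    d=np.array([tx,ty,tz])-p;dy=(tyaw-y+180)%360-180
    m=int(max(np.ceil(np.linalg.norm(d)/55),np.ceil(abs(dy)/10.5),1)) if not n else n
    out=[]
    for i in range(m):
        a=np.radians(y+dy*i/m);X=np.array([np.cos(a),np.sin(a),0]);Y=np.array([np.sin(a),-np.cos(a),0])
        s=d/m;out.append('%.4f %.4f %.4f %.1f'%(s@X/1e3,s@Y/1e3,-s[2]/1e3,-dy/m))
    print('at',p,round(y,1),'rot',np.array(o['tcp_rot']),'rows',m);print('; '.join(out))
if __name__=='__main__':
    a=list(map(float,sys.argv[1:]));rows(*a[:4],int(a[4]) if len(a)>4 else None)
E
python3 go.py 500 50 330 90 14; python3 -c "
from h import *
c=shot('wrist');print(c['mount'],c['fx'])"
```

```text
at [ 236.8 -468.6  226.8] 26.8 rot [3.1 0.  0.5] rows 14
0.0335 -0.0246 -0.0074 -4.5; 0.0353 -0.0219 -0.0074 -4.5; 0.0369 -0.0190 -0.0074 -4.5; 0.0383 -0.0161 -0.0074 -4.5; 0.0395 -0.0130 -0.0074 -4.5; 0.0404 -0.0099 -0.0074 -4.5; 0.0410 -0.0066 -0.0074 -4.5; 0.0414 -0.0034 -0.0074 -4.5; 0.0415 -0.0001 -0.0074 -4.5; 0.0414 0.0031 -0.0074 -4.5; 0.0410 0.0064 -0.0074 -4.5; 0.0404 0.0096 -0.0074 -4.5; 0.0395 0.0128 -0.0074 -4.5; 0.0384 0.0158 -0.0074 -4.5
[[   0.    -1.    -0.3   67.7]
 [   1.     0.    -0.    -0.2]
 [   0.    -0.3    1.  -158.1]
 [   0.     0.     0.     1. ]] 265.86296481195336
```

Emit:
apply_moves(motion="0.0335 -0.0246 -0.0074 -4.5; 0.0353 -0.0219 -0.0074 -4.5; 0.0369 -0.0190 -0.0074 -4.5; 0.0383 -0.0161 -0.0074 -4.5; 0.0395 -0.0130 -0.0074 -4.5; 0.0404 -0.0099 -0.0074 -4.5; 0.0410 -0.0066 -0.0074 -4.5; 0.0414 -0.0034 -0.0074 -4.5")

```text
time: 2.35
tool_pos: [387.9, -171.1, 286.3]
tcp_rot: [3.141, 0.0, 1.099]
contact_force: [0.3, 1.1, -0.5]
grip_width: 91.8
finger_force: 0.0
```

Emit:
apply_moves(motion="0.0415 -0.0001 -0.0074 -4.5; 0.0414 0.0031 -0.0074 -4.5; 0.0410 0.0064 -0.0074 -4.5; 0.0404 0.0096 -0.0074 -4.5; 0.0395 0.0128 -0.0074 -4.5; 0.0384 0.0158 -0.0074 -4.5; 0 0 0 0")

```text
time: 3.22
tool_pos: [501.5, 51.5, 330.4]
tcp_rot: [3.141, -0.0, 1.571]
contact_force: [0.2, -0.5, 0.5]
grip_width: 91.9
finger_force: 0.0
```

```bash
cat > v.py <<'E'
from h import *
o=bot.get_obs();print(o['time'],o['tool_pos'],o['tcp_rot'],o['joint_positions'])
c=shot('wrist');cv2.imwrite('pics/w1.png',cv2.resize(c['img'],(768,576)))
for t in ['jaw','fixed_jaw','handle','mat','scraper','block_0','chip_0']:
    for d in bot.cut_out(c,t):
        if d['p']<.3: continue
        P,u,v=pts(c,d['pixels'])
        if len(P)<5: continue
        top=P[P[:,2]>np.percentile(P[:,2],90)-6]
        (x,y),s,a=cv2.minAreaRect(top[:,:2].astype(np.float32))
        print(t,round(d['p'],2),np.round(d['point']*1),len(P),'med',np.median(P,0),'top',np.array([x,y,*s,a]),'z',np.percentile(P[:,2],[5,95]))
P,u,v=pts(c);np.save('w1.npy',np.c_[P,u,v])
E
python3 v.py
```

```text
3.225 [501.5  51.5 330.4] [ 3.1 -0.   1.6] [-0.   0.2  1.4  0.   1.5 -0.1]
jaw 0.62 [288. 120.] 1676 med [554.8 127.7  53.4] top [555.5 140.9 126.2  60.1   2.4] z [39.7 55.3]
fixed_jaw 0.64 [291. 207.] 988 med [564.2 -16.4  53.4] top [564.  -20.1 127.3  18.6   3.1] z [34.2 55.3]
fixed_jaw 0.51 [197.   0.] 216 med [404.6 310.2  14.4] top [406.9 310.2  57.9   7.8   0.2] z [ 6.9 17.4]
handle 0.75 [295.  35.] 1069 med [553.7 246.9  86.2] top [558.2 260.3  11.7  23.4  85.7] z [ 79.9 135.4]
mat 0.56 [300. 278.] 967 med [ 594.8 -186.2    2.9] top [ 594.5 -191.6  113.3   54.7    0. ] z [1.4 4.3]
mat 0.36 [289. 119.] 1784 med [553.6 128.1  53.3] top [560.5 147.3  97.5 125.   80.1] z [35.4 55.3]
scraper 0.9 [181. 280.] 513 med [ 365.6 -145.6   83.2] top [406.9 -69.5 241.2  34.7  58.7] z [26.6 88.8]
scraper 0.74 [299. 283.] 190 med [ 588.9 -190.1   27.3] top [ 587.9 -192.2   15.2   32.3   89.3] z [ 5.5 30.2]
block_0 0.71 [239. 287.] 372 med [ 472.4 -198.4   21.8] top [496.7 -73.  288.2  57.7  78.5] z [ 0.8 32.5]
chip_0 0.57 [280. 156.] 90 med [544.3  62.4  39.3] top [544.4  62.9  20.7  14.   72.3] z [37.1 42.6]
chip_0 0.4 [269. 191.] 109 med [517.5   4.4  38.8] top [518.    4.1  14.4  21.2  63.6] z [30.2 41.8]
```

View pics/w1.png

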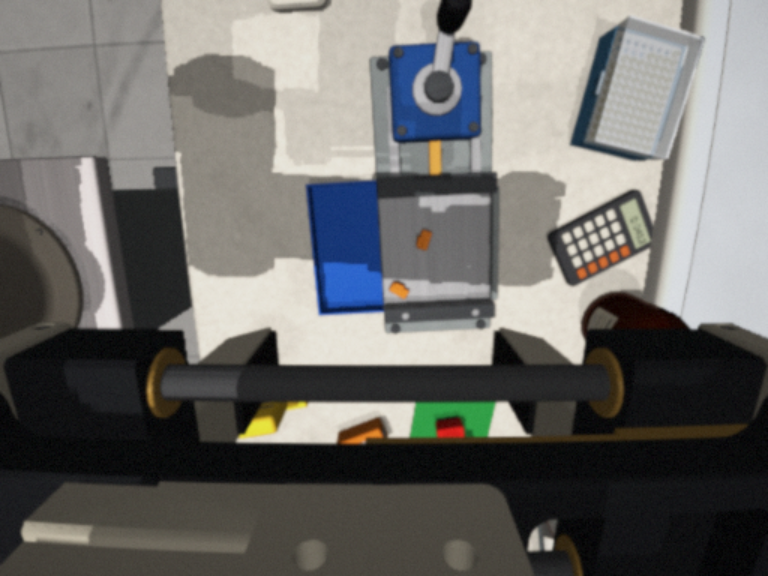

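Run:
```python
import numpy as np,cv2
A=np.load('w1.npy');P=A[:,:3]
# tops of jaws z 50..57
for lo,hi in((-45,0),(90,180)):
    q=P[(abs(P[:,2]-54)<3)&(P[:,1]>lo)&(P[:,1]<hi)&(P[:,0]>470)&(P[:,0]<640)]
    b=q[q[:,0]>0]
    print(len(q),q.min(0),q.max(0))
    # per-x-slice y edges
    for x in range(500,631,20):
        s=q[abs(q[:,0]-x)<4]
        if len(s): print(x,np.percentile(s[:,1],[1,99]).round(1))
b=P[(abs(P[:,2]-30)<3)&(P[:,1]>0)&(P[:,1]<100)&(P[:,0]>480)&(P[:,0]<640)]
for y in range(10,100,20):
    s=b[abs(b[:,1]-y)<3];print('bed',y,np.percentile(s[:,0],[1,99]).round(1),np.median(s[:,2]))
# elevated points over bed
e=P[(P[:,2]>34.5)&(P[:,1]>0)&(P[:,1]<108)&(P[:,0]>490)&(P[:,0]<618)]
print(len(e));g=np.zeros((128,108),np.uint8)
for p in e:g[int(p[0]-490),int(p[1])]=1
g=cv2.dilate(g,np.ones((5,5)));n,l,st,ce=cv2.connectedComponentsWithStats(g)
for i in range(1,n):print('blob',st[i,:4],ce[i][::-1]+[490,0])
```

```text
753 [501.77761572 -31.42829719  51.02589076] [627.91801183  -7.72420515  56.73883674]
500 [-30.6 -15.3]
520 [-31.2 -13.2]
540 [-29.1 -12.9]
560 [-29.4 -11.6]
580 [-27.4 -10.9]
600 [-25.5  -9.1]
620 [-25.9  -7.8]
1127 [491.97186007 108.88628424  51.09766745] [619.36802651 170.44020804  56.96557037]
500 [108.9 129.1]
520 [110.5 142.2]
540 [110.6 130.7]
560 [112.2 168.7]
580 [112.3 170.1]
600 [114.1 134.1]
620 [114.2 135.4]
bed 10 [498.2 624.3] 30.392122839519686
bed 30 [498.2 622.8] 30.339881726205704
bed 50 [496.5 621.6] 30.326499853690535
bed 70 [494.8 620.3] 30.357642645275092
bed 90 [494.8 618.9] 30.408227613970894
38552
blob [17  0 74 99] [547.12810536  63.00748279]
blob [ 0 15 16 26] [516.11428571   6.1047619 ]
```

The wrist view shows the open bed with exactly two chips, at (424,240) and (400,290), the tray on the left and the crank handle at (452,12). The vise origin is about (550.3, 53.3) with a yaw of about 0.047. I'll go to the scraper now.

```bash
python3 go.py 595 -240 190 100 7
```

```text
at [500.5  48.7 330.3] 89.7 rot [-3.1  0.   1.6] rows 7
-0.0412 0.0137 0.0200 -1.5; -0.0415 0.0126 0.0200 -1.5; -0.0418 0.0116 0.0200 -1.5; -0.0421 0.0105 0.0200 -1.5; -0.0424 0.0094 0.0200 -1.5; -0.0426 0.0083 0.0200 -1.5; -0.0428 0.0072 0.0200 -1.5
```

Emit:
apply_moves(motion="-0.0412 0.0137 0.02 -1.5; -0.0415 0.0126 0.02 -1.5; -0.0418 0.0116 0.02 -1.5; -0.0421 0.0105 0.02 -1.5; -0.0424 0.0094 0.02 -1.5; -0.0426 0.0083 0.02 -1.5; -0.0428 0.0072 0.02 -1.5; 0 0 0 0")

```text
time: 4.62
tool_pos: [595.0, -241.9, 187.5]
tcp_rot: [-3.138, -0.002, 1.746]
contact_force: [0.6, 1.0, -0.4]
grip_width: 91.4
finger_force: 0.0
```

```bash
cat > m.py <<'E'
# m.py out.png thing zlo zhi : find thing in wrist picture, rect of points with z in range
import sys
from h import *
out,t,lo,hi=sys.argv[1],sys.argv[2],float(sys.argv[3]),float(sys.argv[4])
o=bot.get_obs();print('t',o['time'],o['tool_pos'],np.degrees(o['tcp_rot']),'grip',o['grip_width'])
c=shot('wrist');cv2.imwrite('pics/'+out,c['img'])
for d in bot.cut_out(c,t):
    if d['p']<.3: continue
    P,u,v=pts(c,d['pixels']);q=P[(P[:,2]>lo)&(P[:,2]<hi)]
    if len(q)<8: continue
    md=np.median(q,0);q=q[np.linalg.norm(q[:,:2]-md[:2],axis=1)<60]
    (x,y),s,a=cv2.minAreaRect(q[:,:2].astype(np.float32))
    yaw=a if s[0]>s[1] else a+90
    print(t,round(d['p'],2),np.round(d['point']),len(q),'c',np.array([x,y]),'size',np.array(sorted(s)),'long axis deg',round((yaw+90)%180-90,1),'z',np.percentile(q[:,2],[5,50,95]))
E
python3 m.py w2.png scraper 78 100;python3 m.py w2b.png scraper 18 31
```

```text
t 4.625 [ 595.  -241.9  187.5] [-179.8   -0.1  100.1] grip 91.36832298295988
scraper 0.72 [259. 173.] 1174 c [ 594.9 -234.7] size [23.9 49.3] long axis deg -80.3 z [86.3 90.5 91.9]
t 4.725 [ 595.6 -239.2  190. ] [-180.    -0.   100.2] grip 91.82628447925673
scraper 0.78 [251. 283.] 450 c [ 603.2 -390.6] size [26.  76.3] long axis deg 15.8 z [19.5 26.2 28. ]
scraper 0.73 [256. 173.] 852 c [ 593.5 -225.6] size [35.8 77.2] long axis deg -80.7 z [27.1 29.7 30.8]
scraper 0.69 [56. 70.] 1197 c [ 358.1 -149.3] size [36.9 80.8] long axis deg 11.3 z [20.6 26.9 28.6]
```

```bash
python3 go.py 594.9 -234.7 41 99.7 5
```

```text
at [ 596.1 -238.2  191.3] 100.3 rot [3.1 0.  1.8] rows 5
0.0007 -0.0001 0.0301 0.1; 0.0007 -0.0001 0.0301 0.1; 0.0007 -0.0001 0.0301 0.1; 0.0007 -0.0001 0.0301 0.1; 0.0007 -0.0001 0.0301 0.1
```

Emit:
apply_moves(motion="0.001 0 0.03 0.1; 0.001 0 0.03 0.1; 0.001 0 0.03 0.1; 0.001 0 0.03 0; 0 0 0.02 0; 0 0 0.0095 0; 0 0 0 0")

```text
time: 5.7
tool_pos: [595.5, -234.4, 41.3]
tcp_rot: [3.141, 0.0, 1.746]
contact_force: [0.2, -0.3, 0.4]
grip_width: 91.7
finger_force: 0.0
```

Emit:
apply_moves(motion="0 0 0 0; 0 0 0 0; 0 0 0 0; 0 0 0 0; 0 0 0 0; 0 0 0 0", fingers=-1)

```text
time: 6.45
tool_pos: [595.3, -235.0, 40.8]
tcp_rot: [-3.142, -0.0, 1.745]
contact_force: [-0.0, -0.2, -0.3]
grip_width: 36.4
finger_force: 0.0
```

Emit:
apply_moves(motion="0 0 0 0; 0 0 0 0; 0 0 -0.01 0; 0 0 -0.03 0; 0 0 -0.04 0; 0 0 -0.04 0; 0 0 0 0")

```text
time: 7.32
tool_pos: [597.1, -235.9, 165.1]
tcp_rot: [3.135, 0.005, 1.745]
contact_force: [-0.6, 0.5, -2.3]
grip_width: 23.8
finger_force: 29.9
```

```bash
python3 - <<'E'
import numpy as np
O=np.array([550.3,53.3]);t=.047;c,s=np.cos(t),np.sin(t)
for x,y in((35,-14.5),(-64,-14.5),(0,0)):print(x,y,O+[c*x-s*y,s*x+c*y])
E
python3 go.py 585.9 40.5 150 92.7 7
```

```text
35 -14.5 [585.94259874  40.46040673]
-64 -14.5 [487.05192411  35.80911963]
0 0 [550.3  53.3]
at [ 597.1 -235.9  165.1] 100.0 rot [3.1 0.  1.7] rows 7
0.0392 0.0053 0.0022 1.0; 0.0393 0.0046 0.0022 1.0; 0.0393 0.0039 0.0022 1.0; 0.0394 0.0031 0.0022 1.0; 0.0394 0.0024 0.0022 1.0; 0.0395 0.0017 0.0022 1.0; 0.0395 0.0010 0.0022 1.0
```

Emit:
apply_moves(motion="0.0392 0.0053 0.002 1; 0.0393 0.0046 0.002 1; 0.0393 0.0039 0.002 1; 0.0394 0.0031 0.002 1; 0.0394 0.0024 0.002 1; 0.0395 0.0017 0.002 1; 0.0395 0.001 0.002 1.3; 0 0 0 0")

```text
time: 8.32
tool_pos: [582.2, 44.1, 145.3]
tcp_rot: [-3.139, -0.001, 1.622]
contact_force: [-0.7, 0.2, -1.8]
grip_width: 23.5
finger_force: 29.9
```

```bash
python3 go.py 585.9 40.5 71 92.7 1
cat > s.py <<'E'
import sys
from h import *
for n in sys.argv[2:]:
    c=shot(n);np.savez(f'{n}_{sys.argv[1]}.npz',P=pts(c)[0])
    cv2.imwrite(f'pics/{n}_{sys.argv[1]}.png',c['img'])
    for t in('scraper','chip_0'):
        for d in bot.cut_out(c,t):
            if d['p']<.3: continue
            P,u,v=pts(c,d['pixels'])
            if len(P)<5: continue
            top=P[P[:,2]>np.percentile(P[:,2],90)-6]
            (x,y),s,a=cv2.minAreaRect(top[:,:2].astype(np.float32))
            print(n,t,round(d['p'],2),np.round(d['point']),len(P),'med',np.median(P,0),'top',np.array([x,y,*s,a]),'z',np.percentile(P[:,2],[2,5,95]))
E
python3 s.py a side
```

```text
at [582.2  44.1 145.3] 92.9 rot [-3.1 -0.   1.6] rows 1
-0.0038 0.0035 0.0743 0.2
side scraper 0.96 [316. 320.] 811 med [ 583.2 -428.1   31.1] top [ 596.3 -414.8   47.5   23.7   40.8] z [ 1.1  7.4 87. ]
side scraper 0.76 [189. 258.] 847 med [ 350.1 -160.    28.5] top [ 351.  -151.9   50.6   22.2   14.9] z [ 2.5  8.  87.3]
side scraper 0.61 [250. 171.] 390 med [579.6  20.8 135.1] top [581.7  31.6  20.9  29.4   8.7] z [110.3 115.4 194. ]
```

Emit:
apply_moves(motion="-0.001 0.003 0.02 0; -0.001 0 0.02 0; 0 0 0.01 0; 0 0 0 0; 0 0 0 0")

```text
time: 9.1
tool_pos: [587.2, 39.2, 97.5]
tcp_rot: [3.14, 0.0, 1.618]
contact_force: [-0.6, 0.2, -2.5]
grip_width: 24.1
finger_force: 30.0
```

```bash
python3 go.py 585.9 40.5 69.5 92.7 1
python3 - <<'E'
from h import *
c=shot('wrist');cv2.imwrite('pics/w3.png',c['img'])
E
```

```text
at [587.2  39.2  97.5] 92.7 rot [3.1 0.  1.6] rows 1
0.0014 -0.0012 0.0280 -0.0
```

View pics/w3.png

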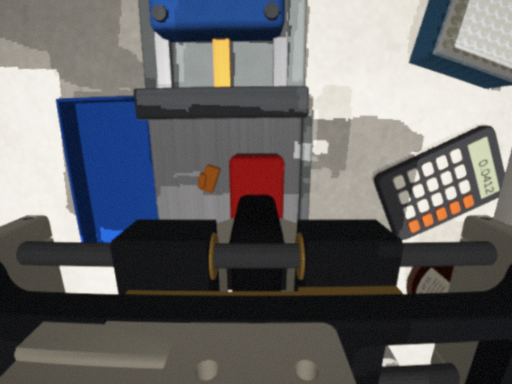

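The held scraper (red base at 257,185) is square to the bed and behind the chip at (208,179). The other chip is hidden under the hand, nearer the fixed jaw. I'll lower it and sweep.

Emit:
apply_moves(motion="0.0014 -0.001 0.015 0; 0 0 0.01 0; 0 0 0.003 0; 0 0 0 0; 0 0 0 0")

```text
time: 9.78
tool_pos: [585.8, 40.9, 68.9]
tcp_rot: [3.141, 0.0, 1.618]
contact_force: [0.3, 0.7, -2.5]
grip_width: 23.8
finger_force: 30.0
```

Emit:
apply_moves(motion="0 -0.011 0 0; 0 -0.012 0 0; 0 -0.012 0 0; 0 -0.012 0 0; 0 -0.012 0 0; 0 -0.012 0 0; 0 -0.012 0 0; 0 -0.012 0 0")

```text
time: 10.78
tool_pos: [489.9, 36.4, 68.8]
tcp_rot: [3.141, 0.0, 1.618]
contact_force: [0.1, -0.0, -2.2]
grip_width: 23.9
finger_force: 30.0
```

Emit:
apply_moves(motion="0 -0.01 0 0; 0 0 0 0; 0 0 0 0; 0 0 -0.02 0; 0 0 -0.04 0; 0 0 -0.03 0")

```text
time: 11.52
tool_pos: [481.5, 35.9, 160.3]
tcp_rot: [3.14, 0.0, 1.618]
contact_force: [1.1, -0.3, -2.4]
grip_width: 23.8
finger_force: 30.0
```

```bash
python3 s.py b scene side
```

```text
scene scraper 0.66 [341. 214.] 498 med [ 345.1 -138.2   29.6] top [ 348.9 -147.2   47.6   26.3   13.5] z [ 4.3  8.3 87.3]
scene scraper 0.57 [269. 211.] 330 med [471.7  62.  149.2] top [478.2  58.2  21.   11.3   2.1] z [127.4 130.4 206.7]
scene scraper 0.51 [321. 145.] 259 med [ 586.2 -406.1   26. ] top [ 464.1 -150.7   37.9  585.5   25.9] z [-2.   0.5 63. ]
scene chip_0 0.35 [304. 173.] 369 med [ 571.5 -262.     1.9] top [ 582.8 -253.8   99.4  105.    82.9] z [-2.4 -1.1  5.6]
side scraper 0.97 [316. 317.] 835 med [ 583.3 -426.9   29.6] top [ 596.8 -414.    49.7   24.    38.1] z [-1.5  5.4 86.8]
side scraper 0.79 [215. 174.] 477 med [481.2  12.8 149.5] top [482.4  21.1  49.7  28.   84. ] z [ 28.9  52.5 209. ]
side scraper 0.77 [187. 256.] 880 med [ 348.7 -160.    27.7] top [ 350.3 -152.1   48.1   23.4   15.2] z [-0.1  4.6 87.1]
```

Emit:
apply_moves(motion="0.01 0 -0.04 0; 0.01 0 -0.04 0; 0.01 0 -0.04 0; 0.01 0 -0.02 0; 0 0 0 0")

```text
time: 12.45
tool_pos: [479.2, 76.3, 298.7]
tcp_rot: [3.141, 0.0, 1.619]
contact_force: [0.2, -0.2, -2.4]
grip_width: 24.1
finger_force: 30.0
```

```bash
python3 s.py c wrist
```

```text
wrist scraper 0.62 [257. 208.] 5901 med [477.2 100.6 313.5] top [478.1  87.2  24.5  40.2   1.3] z [274.5 285.6 349.2]
wrist chip_0 0.42 [309. 132.] 16075 med [550.9 139.4  31.6] top [535.  172.7 213.  104.8  68.7] z [ 3.3  4.2 86.7]
```

View pics/wrist_c.png

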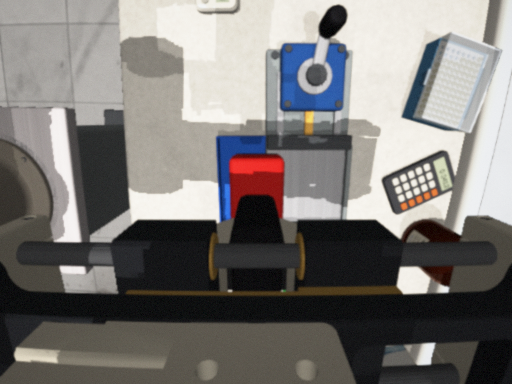

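Most of the bed is clear, but the scraper hides the tray. I'll carry it over the mat and check with the fixed cameras before setting it down.

```bash
python3 go.py 593 -230 140 99.7 8
```

```text
at [478.2  75.6 296.7] 92.7 rot [-3.1  0.   1.6] rows 8
-0.0388 0.0125 0.0196 -0.9; -0.0390 0.0119 0.0196 -0.9; -0.0392 0.0114 0.0196 -0.9; -0.0394 0.0108 0.0196 -0.9; -0.0395 0.0101 0.0196 -0.9; -0.0397 0.0095 0.0196 -0.9; -0.0398 0.0089 0.0196 -0.9; -0.0399 0.0083 0.0196 -0.9
```

Emit:
apply_moves(motion="-0.0388 0.0125 0.0196 -0.9; -0.039 0.0119 0.0196 -0.9; -0.0392 0.0114 0.0196 -0.9; -0.0394 0.0108 0.0196 -0.9; -0.0395 0.0101 0.0196 -0.9; -0.0397 0.0095 0.0196 -0.9; -0.0398 0.0089 0.0196 -0.9; -0.0399 0.0083 0.0196 -0.7")

```text
time: 13.6
tool_pos: [593.3, -230.9, 139.3]
tcp_rot: [-3.139, -0.002, 1.74]
contact_force: [0.2, 0.3, -1.7]
grip_width: 24.0
finger_force: 30.0
```

```bash
python3 s.py d scene side
python3 - <<'E'
import cv2,numpy as np
a=cv2.imread('pics/scene_d.png')[185:280,185:315];b=cv2.imread('pics/side_d.png')[145:240,180:310]
cv2.imwrite('pics/d2.png',np.hstack([cv2.resize(a,(400,292),interpolation=3),cv2.resize(b,(400,292),interpolation=3)]))
E
python3 go.py 593 -230 42 99.7 3
```

```text
scene scraper 0.54 [314. 147.] 116 med [ 608.7 -387.6   23.5] top [ 458.1 -160.7   44.2  591.5   33.7] z [  5.9   7.2 204.6]
scene scraper 0.5 [296. 154.] 247 med [ 582.9 -204.9  129. ] top [ 588.4 -213.3   20.3   22.6    5.7] z [106.  108.9 188. ]
side scraper 0.97 [316. 316.] 794 med [ 583.2 -427.2   35.9] top [ 597.  -413.9   49.2   24.2   39.4] z [ 4.9 12.2 86.9]
side scraper 0.9 [188. 258.] 829 med [ 348.4 -160.1   29.6] top [ 349.3 -149.8   48.1   25.7   10.8] z [ 6.   9.1 87.5]
side scraper 0.84 [290. 235.] 621 med [ 587.8 -254.1  126.5] top [ 590.7 -249.3   49.8   23.    34.6] z [101.7 106.9 185.5]
at [ 593.5 -228.7  141.6] 99.7 rot [-3.1 -0.   1.7] rows 3
-0.0004 -0.0002 0.0332 0.0; -0.0004 -0.0002 0.0332 0.0; -0.0004 -0.0002 0.0332 0.0
```

View pics/d2.png

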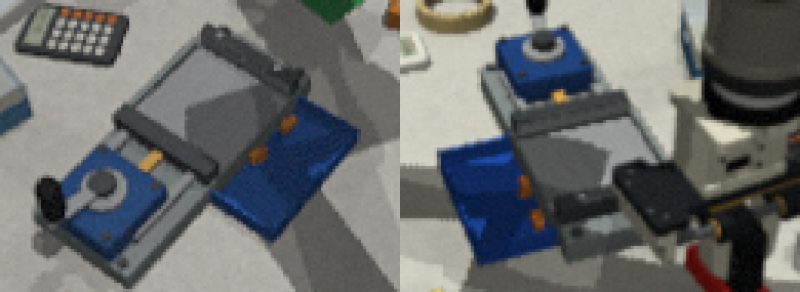

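Both chips have left the bed and sit in the tray along its inner edge, at (258,155) and (288,123) in the left crop. I'll check their heights.

Run:
```python
from h import *
O=np.array([550.3,53.3]);t=.047;c,s=np.cos(t),np.sin(t)
for n in('scene','side'):
    k=shot(n);h=cv2.cvtColor(k['img'],cv2.COLOR_BGR2HSV)
    m=(h[...,0]>4)&(h[...,0]<22)&(h[...,1]>150)&(h[...,2]>60)
    P,u,v=pts(k,m);d=P[:,:2]-O;x=d@[c,s];y=d@[-s,c]
    w=(x<-35)&(x>-140)&(abs(y)<80)
    for sg in((y<-20)&w,(y>=-20)&w):
        print(n,sg.sum(),'x',np.percentile(x[sg],[5,50,95]),'y',np.percentile(y[sg],[5,50,95]),'z',np.percentile(P[sg,2],[5,50,95]))
```

```text
scene 18 x [-69.4 -64.7 -59.8] y [-54.6 -43.1 -36. ] z [13.2 16.2 18.2]
scene 19 x [-66.5 -63.8 -58.4] y [-0.6  7.4 16.2] z [ 9.1 17.1 19.8]
side 18 x [-68.2 -64.3 -58.9] y [-57.2 -49.9 -38.3] z [12.1 15.9 18.1]
side 20 x [-66.9 -62.5 -57.9] y [-4.9 -0.6 10.4] z [ 8.4 16.  19.1]
```

Emit:
apply_moves(motion="0 0 0.035 0; 0 0 0.035 0; 0 0 0.02 0; 0 0 0.006 0; 0 0 0 0; 0 0 0 0")

```text
time: 14.75
tool_pos: [594.8, -229.6, 47.4]
tcp_rot: [3.14, 0.002, 1.74]
contact_force: [0.8, -0.1, -1.9]
grip_width: 23.9
finger_force: 30.0
```

Emit:
apply_moves(motion="0 0 0.003 0; 0 0 0.002 0; 0 0 0 0; 0 0 0 0")

```text
time: 15.25
tool_pos: [594.0, -229.5, 41.0]
tcp_rot: [-3.142, 0.0, 1.74]
contact_force: [-0.0, 0.5, -2.3]
grip_width: 23.6
finger_force: 30.0
```

Emit:
apply_moves(motion="0 0 0.001 0; 0 0 0.0005 0; 0 0 0 0")

```text
time: 15.62
tool_pos: [594.1, -229.5, 40.9]
tcp_rot: [3.141, 0.001, 1.74]
contact_force: [-2.5, 0.9, 6.8]
grip_width: 23.7
finger_force: 30.0
```

Contact. I'll release, rise, and move over to the blocks.

Emit:
apply_moves(motion="0 0 -0.0005 0; 0 0 0 0; 0 0 0 0; 0 0 0 0; 0 0 -0.02 0; 0 0 -0.04 0; 0 0 -0.05 0; 0 0 -0.05 0", fingers=1)

```text
time: 16.62
tool_pos: [593.8, -229.3, 201.4]
tcp_rot: [-3.141, -0.0, 1.74]
contact_force: [0.1, -0.1, 0.1]
grip_width: 91.7
finger_force: 0.0
```

```bash
python3 go.py 468 -215 200 110 6;python3 m.py w4.png scraper 80 95; python3 m.py w4b.png block_0 27 37
```

```text
at [ 593.8 -229.3  201.4] 99.7 rot [-3.1 -0.   1.7] rows 6
0.0059 -0.0203 0.0002 -1.7; 0.0065 -0.0201 0.0002 -1.7; 0.0071 -0.0199 0.0002 -1.7; 0.0077 -0.0197 0.0002 -1.7; 0.0083 -0.0194 0.0002 -1.7; 0.0088 -0.0192 0.0002 -1.7
t 16.625 [ 593.8 -229.3  201.4] [-180.    -0.    99.7] grip 91.68840661984137
scraper 0.88 [259. 178.] 1031 c [ 593.5 -229.6] size [23.4 50.4] long axis deg -80.7 z [86.6 90.5 91.8]
scraper 0.61 [64. 83.] 1197 c [ 350.6 -151. ] size [24.6 50. ] long axis deg 12.1 z [82.5 87.7 89.2]
t 16.725 [ 596.6 -230.7  206.8] [179.5   0.4  99.7] grip 91.65880196774398
block_0 0.8 [141. 206.] 1077 c [ 449.7 -299.3] size [32.4 64.5] long axis deg -7.0 z [29.6 32.  33.4]
block_0 0.68 [160. 150.] 1267 c [ 470.1 -213.5] size [32.1 64.4] long axis deg 24.7 z [30.3 32.3 33.7]
```

```bash
python3 go.py 465 -216 130 114.7 5
```

```text
at [ 594.3 -229.6  200.9] 99.7 rot [3.1 0.  1.7] rows 5
0.0070 -0.0250 0.0142 -3.0; 0.0083 -0.0246 0.0142 -3.0; 0.0096 -0.0242 0.0142 -3.0; 0.0109 -0.0236 0.0142 -3.0; 0.0121 -0.0230 0.0142 -3.0
```

Emit:
apply_moves(motion="0.007 -0.025 0.0142 -3; 0.0083 -0.0246 0.0142 -3; 0.0096 -0.0242 0.0142 -3; 0.0109 -0.0236 0.0142 -3; 0.0121 -0.023 0.0142 -3; 0 0 0 0; 0 0 0 0")

```text
time: 17.7
tool_pos: [465.4, -216.1, 128.8]
tcp_rot: [3.141, 0.0, 2.001]
contact_force: [-0.2, 0.7, -0.3]
grip_width: 91.5
finger_force: 0.0
```

```bash
python3 m.py w5.png block_0 27 37; python3 go.py 465 -216 8 114.7 4
```

```text
t 17.7 [ 465.4 -216.1  128.8] [180.    0.  114.6] grip 91.5341378583895
block_0 0.86 [264. 192.] 1944 c [ 470.4 -213.1] size [32.4 64.4] long axis deg 23.6 z [30.  31.9 33.2]
block_0 0.83 [199. 290.] 21 c [ 446.7 -351.3] size [4.4 8.3] long axis deg 30.6 z [27.3 29.1 31.1]
block_0 0.56 [209. 242.] 435 c [ 448.6 -298.6] size [23.7 68.1] long axis deg -26.4 z [28.4 31.8 33. ]
at [ 465.8 -216.2  129.2] 114.7 rot [3.1 0.  2. ] rows 4
0.0001 -0.0002 0.0303 -0.0; 0.0001 -0.0002 0.0303 -0.0; 0.0001 -0.0002 0.0303 -0.0; 0.0001 -0.0002 0.0303 -0.0
```

Emit:
apply_moves(motion="0.001 0 0.03 0.9; 0 0 0.03 0; 0 0 0.03 0; 0 0 0.02 0; 0 0 0.011 0; 0 0 0 0")

```text
time: 18.55
tool_pos: [464.6, -214.9, 7.6]
tcp_rot: [-3.141, -0.001, 1.986]
contact_force: [0.6, -0.9, -0.1]
grip_width: 91.8
finger_force: 0.0
```

Emit:
apply_moves(motion="0 0 0 0; 0 0 0 0; 0 0 0 0; 0 0 0 0; 0 0 0 0; 0 0 0 0", fingers=-1)

```text
time: 19.3
tool_pos: [464.9, -215.2, 8.6]
tcp_rot: [3.141, 0.001, 1.986]
contact_force: [0.4, 1.1, 5.5]
grip_width: 63.7
finger_force: 30.0
```

Emit:
apply_moves(motion="0 0 -0.01 0; 0 0 -0.04 0; 0 0 -0.05 0; 0 0 -0.04 0; 0 0 0 0")

```text
time: 19.92
tool_pos: [465.6, -215.9, 151.2]
tcp_rot: [3.138, 0.005, 1.986]
contact_force: [0.3, -0.6, -1.9]
grip_width: 64.1
finger_force: 30.0
```

```bash
cat > vp.py <<'E'
# vp.py xv yv z -> rows to a pose in vise coordinates
import sys
from go import *
t=.047;c,s=np.cos(t),np.sin(t)
x,y,z=map(float,sys.argv[1:4])
w=np.array([550.3,53.3])+[c*x-s*y,s*x+c*y];print('world',w)
rows(*w,z,92.7,int(sys.argv[4]) if len(sys.argv)>4 else None)
E
python3 vp.py 2 -46.5 150 8
```

```text
world [554.5   6.9]
at [ 465.6 -215.9  151.2] 113.8 rot [3.1 0.  2. ] rows 8
0.0210 0.0214 0.0002 2.6; 0.0220 0.0204 0.0002 2.6; 0.0229 0.0194 0.0002 2.6; 0.0237 0.0183 0.0002 2.6; 0.0246 0.0172 0.0002 2.6; 0.0253 0.0160 0.0002 2.6; 0.0260 0.0149 0.0002 2.6; 0.0267 0.0137 0.0002 2.6
```

Emit:
apply_moves(motion="0.021 0.0214 0 2.6; 0.022 0.0204 0 2.6; 0.0229 0.0194 0 2.6; 0.0237 0.0183 0 2.6; 0.0246 0.0172 0 2.6; 0.0253 0.016 0 2.6; 0.026 0.0149 0 2.6; 0.0267 0.0137 0 2.9")

```text
time: 20.92
tool_pos: [551.9, 9.0, 146.4]
tcp_rot: [-3.138, -0.0, 1.616]
contact_force: [0.6, -1.3, -0.6]
grip_width: 63.5
finger_force: 30.0
```

Emit:
apply_moves(motion="0 0 0.02 0; 0 0 0.02 0; 0 0 0 0; 0 0 0 0")

```text
time: 21.42
tool_pos: [552.6, 7.9, 107.9]
tcp_rot: [-3.141, 0.0, 1.618]
contact_force: [-0.5, 0.5, 0.2]
grip_width: 63.9
finger_force: 30.0
```

```bash
python3 vp.py 2 -46.5 48 1; python3 m.py w6.png block_0 110 150;python3 m.py w6b.png fixed_jaw 51 57
```

```text
world [554.5   6.9]
at [552.6   7.9 107.9] 92.7 rot [-3.1  0.   1.6] rows 1
-0.0011 0.0018 0.0599 -0.0
t 21.425 [552.6   7.9 107.9] [-180.     0.    92.7] grip 63.9103871851258
block_0 0.93 [255. 232.] 4176 c [551.9   6.8] size [33.1 67.3] long axis deg 2.9 z [114.  130.8 132.1]
t 21.525 [553.1   7.8 108.6] [179.9   0.   92.7] grip 63.850300776585335
fixed_jaw 0.74 [241. 116.] 5087 c [556.2 121.6] size [ 22.9 119.8] long axis deg 3.2 z [52.6 54.1 55.3]
```

Emit:
apply_moves(motion="0 0.001 0.025 0; 0 0 0.02 0; 0 0 0.015 0; 0 0 0.004 0; 0 0 0.003 0; 0 0 0 0; 0 0 0 0")

```text
time: 22.5
tool_pos: [554.1, 8.0, 41.5]
tcp_rot: [3.141, 0.0, 1.618]
contact_force: [0.7, 0.2, -1.3]
grip_width: 64.2
finger_force: 30.0
```

Emit:
apply_moves(motion="0 0 0.0015 0; 0 0 0.001 0; 0 0 0 0; 0 0 0 0")

```text
time: 23.0
tool_pos: [553.8, 8.1, 38.7]
tcp_rot: [3.141, 0.0, 1.618]
contact_force: [-0.4, 0.4, 0.2]
grip_width: 63.5
finger_force: 30.0
```

Emit:
apply_moves(motion="0 0 0.0006 0; 0 0 0 0; 0 0 0 0")

```text
time: 23.38
tool_pos: [553.8, 8.1, 38.6]
tcp_rot: [3.141, 0.0, 1.618]
contact_force: [-3.2, -0.1, 5.7]
grip_width: 64.0
finger_force: 30.0
```

Emit:
apply_moves(motion="0 0 0 0; 0 0 0 0; 0 0 0 0; 0 0 -0.02 0; 0 0 -0.04 0; 0 0 -0.05 0; 0 0 -0.04 0", fingers=1)

```text
time: 24.25
tool_pos: [553.9, 8.1, 189.8]
tcp_rot: [3.14, 0.0, 1.618]
contact_force: [0.4, 0.5, 0.1]
grip_width: 91.8
finger_force: 0.0
```

```bash
python3 m.py w7.png block_0 57 67; python3 go.py 449 -299 130 83 8
```

```text
t 24.25 [553.9   8.1 189.8] [179.9   0.   92.7] grip 91.75611401320711
block_0 0.6 [255. 189.] 1538 c [553.2   7.5] size [31.2 61.6] long axis deg 2.7 z [60.4 62.  63.3]
at [556.2   7.8 192.6] 92.7 rot [3.1 0.  1.6] rows 8
-0.0377 -0.0152 0.0078 1.2; -0.0380 -0.0144 0.0078 1.2; -0.0383 -0.0136 0.0078 1.2; -0.0386 -0.0128 0.0078 1.2; -0.0388 -0.0119 0.0078 1.2; -0.0391 -0.0111 0.0078 1.2; -0.0393 -0.0103 0.0078 1.2; -0.0395 -0.0095 0.0078 1.2
```

Emit:
apply_moves(motion="-0.0377 -0.0152 0.0078 1.2; -0.038 -0.0144 0.0078 1.2; -0.0383 -0.0136 0.0078 1.2; -0.0386 -0.0128 0.0078 1.2; -0.0388 -0.0119 0.0078 1.2; -0.0391 -0.0111 0.0078 1.2; -0.0393 -0.0103 0.0078 1.2; -0.0395 -0.0095 0.0078 1.2")

```text
time: 25.35
tool_pos: [445.8, -299.8, 124.3]
tcp_rot: [-3.14, -0.001, 1.45]
contact_force: [0.8, -0.4, -0.6]
grip_width: 92.0
finger_force: 0.0
```

Emit:
apply_moves(motion="0 0 0 0; 0 0 0 0")

```text
time: 25.6
tool_pos: [446.5, -298.3, 124.9]
tcp_rot: [-3.141, -0.001, 1.45]
contact_force: [-0.2, 1.4, 0.2]
grip_width: 91.6
finger_force: 0.0
```

```bash
python3 m.py w8.png block_0 27 37; python3 go.py 449 -299 8 83 1
```

```text
t 25.6 [ 446.5 -298.3  124.9] [-179.9   -0.1   83.1] grip 91.59111897049502
block_0 0.9 [287. 270.] 467 c [ 467.6 -376.7] size [31.2 63.9] long axis deg -30.3 z [30.8 32.1 33.3]
block_0 0.76 [261. 197.] 2037 c [ 449.  -299.3] size [31.5 64.1] long axis deg -6.8 z [30.1 32.  33.2]
block_0 0.54 [413. 103.] 2371 c [ 591.9 -230.1] size [36.  95.8] long axis deg -80.8 z [28.1 29.9 31.7]
at [ 447.  -297.9  125.4] 83.2 rot [-3.1 -0.   1.5] rows 1
-0.0009 0.0021 0.1174 0.2
```

Emit:
apply_moves(motion="-0.001 0.0022 0.03 0; 0 0 0.03 0; 0 0 0.03 0; 0 0 0.018 0; 0 0 0.009 0; 0 0 0 0")

```text
time: 26.45
tool_pos: [449.0, -299.6, 8.4]
tcp_rot: [-3.141, -0.0, 1.451]
contact_force: [-0.1, 0.1, -0.8]
grip_width: 91.4
finger_force: 0.0
```

Emit:
apply_moves(motion="0 0 0 0; 0 0 0 0; 0 0 0 0; 0 0 0 0; 0 0 0 0; 0 0 0 0", fingers=-1)

```text
time: 27.2
tool_pos: [449.0, -300.4, 9.0]
tcp_rot: [3.141, 0.001, 1.45]
contact_force: [-0.8, 0.9, 6.1]
grip_width: 64.0
finger_force: 30.0
```

Emit:
apply_moves(motion="0 0 -0.01 0; 0 0 -0.04 0; 0 0 -0.05 0; 0 0 -0.04 0; 0 0 0 0; 0 0 0 0")

```text
time: 27.95
tool_pos: [448.2, -299.6, 147.7]
tcp_rot: [-3.14, -0.001, 1.45]
contact_force: [-0.1, -0.4, -1.1]
grip_width: 63.5
finger_force: 30.0
```

```bash
python3 vp.py 2 -11 150 8
```

```text
world [552.8  42.4]
at [ 448.2 -299.6  147.7] 83.1 rot [-3.1 -0.   1.5] rows 8
0.0440 0.0078 -0.0003 -1.2; 0.0438 0.0088 -0.0003 -1.2; 0.0436 0.0097 -0.0003 -1.2; 0.0434 0.0106 -0.0003 -1.2; 0.0432 0.0115 -0.0003 -1.2; 0.0430 0.0124 -0.0003 -1.2; 0.0427 0.0133 -0.0003 -1.2; 0.0424 0.0142 -0.0003 -1.2
```

Emit:
apply_moves(motion="0.044 0.0078 0 -1.2; 0.0438 0.0088 0 -1.2; 0.0436 0.0097 0 -1.2; 0.0434 0.0106 0 -1.2; 0.0432 0.0115 0 -1.2; 0.043 0.0124 0 -1.2; 0.0427 0.0133 0 -1.2; 0.0424 0.0142 0 -1.2")

```text
time: 28.95
tool_pos: [552.6, 43.3, 146.4]
tcp_rot: [-3.138, -0.0, 1.619]
contact_force: [0.2, 0.0, -1.5]
grip_width: 63.7
finger_force: 30.0
```

Emit:
apply_moves(motion="0 0 0.02 0; 0 0 0.015 0; 0 0 0 0; 0 0 0 0")

```text
time: 29.45
tool_pos: [553.5, 41.2, 113.5]
tcp_rot: [-3.141, 0.0, 1.617]
contact_force: [-0.6, 0.4, -0.6]
grip_width: 64.0
finger_force: 30.0
```

```bash
python3 vp.py 2 -11 48 1; python3 m.py w9.png block_0 110 160;python3 m.py w9b.png block_0 57 67
```

```text
world [552.8  42.4]
at [553.5  41.2 113.5] 92.6 rot [-3.1  0.   1.6] rows 1
0.0012 -0.0006 0.0655 -0.1
t 29.45 [553.5  41.2 113.5] [-180.     0.    92.6] grip 63.986686725723374
block_0 0.66 [255. 230.] 4447 c [552.7  42.1] size [32.6 69. ] long axis deg 2.8 z [114.6 135.9 137.4]
t 29.55 [553.8  41.3 114.1] [179.9   0.   92.7] grip 63.57511470538699
```

Emit:
apply_moves(motion="0.001 0 0.03 0; 0 0 0.025 0; 0 0 0.01 0; 0 0 0.005 0; 0 0 0.003 0; 0 0 0 0; 0 0 0 0")

```text
time: 30.52
tool_pos: [553.7, 42.8, 41.0]
tcp_rot: [3.141, 0.0, 1.618]
contact_force: [-0.1, -0.3, -2.0]
grip_width: 63.8
finger_force: 30.0
```

Emit:
apply_moves(motion="0 0 0.0015 0; 0 0 0.0006 0; 0 0 0 0; 0 0 0 0")

```text
time: 31.02
tool_pos: [553.6, 42.8, 39.0]
tcp_rot: [3.141, 0.0, 1.618]
contact_force: [-2.4, -0.6, 5.8]
grip_width: 64.0
finger_force: 30.0
```

Emit:
apply_moves(motion="0 0 0 0; 0 0 0 0; 0 0 0 0; 0 0 -0.02 0; 0 0 -0.04 0; 0 0 -0.05 0; 0 0 -0.04 0", fingers=1)

```text
time: 31.9
tool_pos: [553.6, 42.8, 190.3]
tcp_rot: [3.14, 0.0, 1.618]
contact_force: [0.1, -0.6, -0.3]
grip_width: 92.2
finger_force: 0.0
```

```bash
python3 m.py w10.png block_0 57 67; python3 go.py 468 -376 130 63 9
```

```text
t 31.9 [553.6  42.8 190.3] [179.9   0.   92.7] grip 92.15485115229771
block_0 0.68 [258. 186.] 1544 c [552.7  44.4] size [30.8 64.2] long axis deg 2.7 z [60.2 62.  63.3]
block_0 0.58 [253. 216.] 1469 c [553.1  11.3] size [37.  63.8] long axis deg 3.1 z [60.1 61.9 63.2]
at [555.8  42.7 193.2] 92.7 rot [3.1 0.  1.6] rows 9
-0.0460 -0.0119 0.0070 3.3; -0.0466 -0.0093 0.0070 3.3; -0.0471 -0.0066 0.0070 3.3; -0.0474 -0.0039 0.0070 3.3; -0.0475 -0.0011 0.0070 3.3; -0.0475 0.0016 0.0070 3.3; -0.0473 0.0044 0.0070 3.3; -0.0470 0.0071 0.0070 3.3; -0.0465 0.0098 0.0070 3.3
```

Emit:
apply_moves(motion="-0.046 -0.0119 0.007 3.3; -0.0466 -0.0093 0.007 3.3; -0.0471 -0.0066 0.007 3.3; -0.0474 -0.0039 0.007 3.3; -0.0475 -0.0011 0.007 3.3; -0.0475 0.0016 0.007 3.3; -0.0473 0.0044 0.007 3.3; -0.047 0.0071 0.007 3.3")

```text
time: 33.0
tool_pos: [474.5, -330.5, 131.1]
tcp_rot: [-3.14, -0.001, 1.155]
contact_force: [0.3, 0.2, -0.5]
grip_width: 92.1
finger_force: 0.0
```

Emit:
apply_moves(motion="-0.0465 0.0098 0.004 3.3; 0 0 0 0; 0 0 0 0")

```text
time: 33.38
tool_pos: [465.2, -375.2, 127.5]
tcp_rot: [-3.14, -0.001, 1.1]
contact_force: [0.2, 1.2, -0.0]
grip_width: 92.2
finger_force: 0.0
```

```bash
python3 m.py w11.png block_0 27 37; python3 go.py 469 -374 8 63 1
```

```text
t 33.375 [ 465.2 -375.2  127.5] [-179.9   -0.1   63. ] grip 92.15271738946916
block_0 0.94 [265. 190.] 1975 c [ 469.  -375.9] size [32.  63.6] long axis deg -25.0 z [30.2 32.  33.3]
at [ 465.9 -374.6  128.1] 63.1 rot [-3.1 -0.   1.1] rows 1
0.0019 0.0025 0.1201 0.1
```

Emit:
apply_moves(motion="0 0.003 0.03 -1.9; 0 0 0.03 0; 0 0 0.03 0; 0 0 0.02 0; 0 0 0.01 0; 0 0 0 0")

```text
time: 34.22
tool_pos: [468.5, -376.5, 8.3]
tcp_rot: [-3.141, -0.0, 1.134]
contact_force: [0.4, 0.1, 1.0]
grip_width: 92.1
finger_force: 0.0
```

Emit:
apply_moves(motion="0 0 0 0; 0 0 0 0; 0 0 0 0; 0 0 0 0; 0 0 0 0; 0 0 0 0", fingers=-1)

```text
time: 34.98
tool_pos: [468.5, -377.5, 8.9]
tcp_rot: [3.141, 0.0, 1.133]
contact_force: [-0.3, 0.1, 5.6]
grip_width: 64.0
finger_force: 30.0
```

Emit:
apply_moves(motion="0 0 -0.01 0; 0 0 -0.04 0; 0 0 -0.05 0; 0 0 -0.04 0; 0 0 0 0; 0 0 0 0")

```text
time: 35.72
tool_pos: [467.8, -376.7, 147.7]
tcp_rot: [-3.14, -0.001, 1.133]
contact_force: [-0.2, 1.0, -1.3]
grip_width: 63.7
finger_force: 30.0
```

```bash
python3 vp.py 2 25 150 10
```

```text
world [551.1  78.4]
at [ 467.8 -376.7  147.7] 64.9 rot [-3.1 -0.   1.1] rows 10
0.0447 -0.0118 -0.0002 -2.8; 0.0453 -0.0096 -0.0002 -2.8; 0.0457 -0.0074 -0.0002 -2.8; 0.0460 -0.0051 -0.0002 -2.8; 0.0462 -0.0029 -0.0002 -2.8; 0.0463 -0.0007 -0.0002 -2.8; 0.0462 0.0016 -0.0002 -2.8; 0.0461 0.0038 -0.0002 -2.8; 0.0459 0.0061 -0.0002 -2.8; 0.0455 0.0083 -0.0002 -2.8
```

Emit:
apply_moves(motion="0.0447 -0.0118 0 -2.8; 0.0453 -0.0096 0 -2.8; 0.0457 -0.0074 0 -2.8; 0.046 -0.0051 0 -2.8; 0.0462 -0.0029 0 -2.8; 0.0463 -0.0007 0 -2.8; 0.0462 0.0016 0 -2.8; 0.0461 0.0038 0 -2.8")

```text
time: 36.72
tool_pos: [533.5, -11.3, 146.6]
tcp_rot: [-3.138, -0.0, 1.525]
contact_force: [0.7, 0.1, -1.2]
grip_width: 63.6
finger_force: 30.0
```

Emit:
apply_moves(motion="0.0459 0.0061 0 -2.8; 0.0455 0.0083 0 -2.6; 0 0 0.02 0; 0 0 0.015 0; 0 0 0 0; 0 0 0 0")

```text
time: 37.48
tool_pos: [551.1, 77.4, 113.4]
tcp_rot: [-3.141, 0.0, 1.617]
contact_force: [0.2, 0.5, -0.8]
grip_width: 64.0
finger_force: 30.0
```

```bash
python3 vp.py 2 25 48 1; python3 m.py w12.png block_0 110 160
```

```text
world [551.1  78.4]
at [551.1  77.4 113.4] 92.6 rot [-3.1  0.   1.6] rows 1
0.0009 0.0001 0.0654 -0.1
t 37.475 [551.1  77.4 113.4] [-180.     0.    92.6] grip 64.02093735630442
block_0 0.6 [258. 224.] 4262 c [551.2  79.5] size [32.1 66.9] long axis deg 2.3 z [114.6 135.9 137.4]
```

Emit:
apply_moves(motion="0.001 0.001 0.03 0; 0 0 0.025 0; 0 0 0.01 0; 0 0 0.005 0; 0 0 0.003 0; 0 0 0 0; 0 0 0 0")

```text
time: 38.45
tool_pos: [552.2, 79.1, 41.0]
tcp_rot: [3.141, 0.0, 1.618]
contact_force: [-0.4, 0.4, -0.6]
grip_width: 63.9
finger_force: 30.0
```

Emit:
apply_moves(motion="0 0 0.0015 0; 0 0 0.0006 0; 0 0 0 0; 0 0 0 0")

```text
time: 38.95
tool_pos: [552.1, 79.2, 38.9]
tcp_rot: [3.141, 0.0, 1.618]
contact_force: [-1.7, -0.0, 5.4]
grip_width: 64.0
finger_force: 30.0
```

Emit:
apply_moves(motion="0 0 0 0; 0 0 0 0; 0 0 0 0; 0 0 -0.02 0; 0 0 -0.04 0; 0 0 -0.05 0; 0 0 -0.05 0; 0 0 -0.04 0", fingers=1)

```text
time: 39.95
tool_pos: [552.0, 79.2, 240.5]
tcp_rot: [3.14, 0.0, 1.618]
contact_force: [-0.1, 0.4, -0.3]
grip_width: 91.9
finger_force: 0.0
```

```bash
python3 go.py 556 240 260 90 4
```

```text
at [552.   79.2 240.5] 92.7 rot [3.1 0.  1.6] rows 4
0.0401 0.0029 -0.0049 0.7; 0.0401 0.0024 -0.0049 0.7; 0.0402 0.0019 -0.0049 0.7; 0.0402 0.0015 -0.0049 0.7
```

Emit:
apply_moves(motion="0.04 0.0025 0 0.7; 0.04 0.0025 0 0.7; 0.04 0.002 0 0.7; 0.04 0.002 0 0.6; 0 0 0 0; 0 0 0 0")

```text
time: 40.7
tool_pos: [556.1, 239.0, 238.0]
tcp_rot: [-3.141, 0.001, 1.571]
contact_force: [0.4, 0.2, 0.2]
grip_width: 91.6
finger_force: 0.0
```

```bash
python3 m.py w13.png handle 125 145; python3 m.py w13b.png block_0 57 67
python3 - <<'E'
from h import *
c=shot('wrist');P,u,v=pts(c)
q=P[(P[:,2]>125)&(P[:,2]<145)&(np.linalg.norm(P[:,:2]-[558,269],axis=1)<30)]
print(len(q));print(cv2.minEnclosingCircle(q[:,:2].astype(np.float32)),np.median(q,0))
b=P[(P[:,2]>70)&(P[:,2]<76)&(np.linalg.norm(P[:,:2]-[553,213],axis=1)<40)]
print(len(b),np.median(b,0) if len(b) else '')
cv2.imwrite('pics/w13c.png',c['img'])
E
```

```text
t 40.7 [556.1 239.  238. ] [-180.    0.   90.] grip 91.60483055035093
t 40.8 [556.3 238.3 238.2] [-180.     0.    89.9] grip 92.1748621402028
block_0 0.94 [254. 277.] 743 c [550.8  84.1] size [28.8 65.3] long axis deg 6.9 z [58.7 61.9 63.3]
490
((558.7076416015625, 267.6457214355469), 12.851130485534668) [559.  269.  135.2]
511 [547.2 213.3  71.9]
```

View pics/w13b.png

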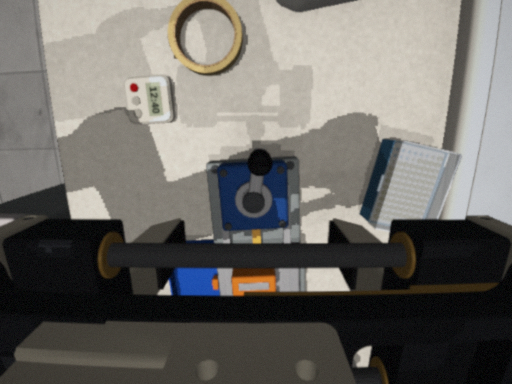

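The view shows the crank handle at (260,160) above the blue housing, the timer well clear at (148,100), and the third block on the bed at (254,281). The handle is at about (558.7, 268.5). I'll go down and pinch it.

```bash
python3 go.py 558.7 268.5 98 90 4
cat > cr.py <<'E'
# rows to lead the handle on from its measured angle: cr.py n stepdeg [bias radius]
import sys
from h import *
A=np.array([552.8,213.6])
o=bot.get_obs();p=np.array(o['tool_pos'][:2]);d=p-A;a=np.degrees(np.arctan2(d[1],d[0]))
yaw=o['tcp_rot'][2];X=np.array([np.cos(yaw),np.sin(yaw)]);Y=np.array([np.sin(yaw),-np.cos(yaw)])
print('r',np.linalg.norm(d),'ang',a,'z',o['tool_pos'][2],'F',o['contact_force'])
n,st=int(sys.argv[1]),float(sys.argv[2])
q=p;out=[]
for i in range(1,n+1):
    b=np.radians(a-st*i);t=A+55*np.array([np.cos(b),np.sin(b)]);s=(t-q)/1e3;q=t
    out.append('%.4f %.4f 0 0'%(s@X,s@Y))
for k in range(0,n,8):print('; '.join(out[k:k+8]))
E
```

```text
at [556.4 238.4 238.4] 89.9 rot [3.1 0.  1.6] rows 4
0.0075 0.0006 0.0351 -0.0; 0.0075 0.0006 0.0351 -0.0; 0.0075 0.0006 0.0351 -0.0; 0.0075 0.0006 0.0351 -0.0
```

Emit:
apply_moves(motion="0.015 0.001 0.02 0; 0.015 0.001 0.03 0; 0 0 0.04 0; 0 0 0.03 0; 0 0 0.02 0; 0 0 0 0; 0 0 0 0")

```text
time: 41.82
tool_pos: [559.0, 269.2, 99.4]
tcp_rot: [3.14, -0.0, 1.57]
contact_force: [-0.5, 0.5, 0.1]
grip_width: 91.8
finger_force: 0.0
```

Emit:
apply_moves(motion="0 0 0 0; 0 0 0 0; 0 0 0 0; 0 0 0 0; 0 0 0 0; 0 0 0 0; 0 0 0 0; 0 0 0 0", fingers=-1)

```text
time: 42.82
tool_pos: [558.6, 269.3, 98.3]
tcp_rot: [3.141, -0.0, 1.571]
contact_force: [1.7, -0.6, -0.5]
grip_width: 25.1
finger_force: 30.0
```

```bash
python3 cr.py 24 11; python3 -c "from h import *;print(bot.get_obs()['grip_width'])"
```

```text
r 56.01033824654466 ang 84.08678229462167 z 98.285887374491 F [ 1.7 -0.6 -0.5]
-0.0031 0.0102 0 0; -0.0040 0.0097 0 0; -0.0058 0.0088 0 0; -0.0074 0.0075 0 0; -0.0087 0.0060 0 0; -0.0097 0.0042 0 0; -0.0103 0.0023 0 0; -0.0105 0.0003 0 0
-0.0104 -0.0017 0 0; -0.0099 -0.0037 0 0; -0.0090 -0.0055 0 0; -0.0078 -0.0071 0 0; -0.0063 -0.0085 0 0; -0.0046 -0.0095 0 0; -0.0027 -0.0102 0 0; -0.0007 -0.0105 0 0
0.0014 -0.0105 0 0; 0.0033 -0.0100 0 0; 0.0052 -0.0092 0 0; 0.0068 -0.0080 0 0; 0.0082 -0.0066 0 0; 0.0093 -0.0049 0 0; 0.0101 -0.0030 0 0; 0.0105 -0.0010 0 0
25.06697429942537
```

Emit:
apply_moves(motion="-0.0025 0.0102 0 0; -0.004 0.0097 0 0; -0.0058 0.0088 0 0; -0.0074 0.0075 0 0; -0.0087 0.006 0 0; -0.0097 0.0042 0 0; -0.0103 0.0023 0 0; -0.0105 0.0003 0 0")

```text
time: 43.82
tool_pos: [607.1, 209.7, 98.2]
tcp_rot: [-3.141, -0.0, 1.571]
contact_force: [-2.4, 2.7, 2.1]
grip_width: 25.4
finger_force: 30.0
```

```bash
python3 cr.py 16 11
```

```text
r 54.45560512026646 ang -4.086711027636644 z 98.24113670260348 F [-2.4  2.7  2.1]
-0.0104 -0.0012 0 0; -0.0099 -0.0037 0 0; -0.0090 -0.0055 0 0; -0.0078 -0.0071 0 0; -0.0063 -0.0085 0 0; -0.0045 -0.0095 0 0; -0.0026 -0.0102 0 0; -0.0006 -0.0105 0 0
0.0014 -0.0105 0 0; 0.0034 -0.0100 0 0; 0.0052 -0.0092 0 0; 0.0069 -0.0080 0 0; 0.0083 -0.0066 0 0; 0.0094 -0.0049 0 0; 0.0101 -0.0030 0 0; 0.0105 -0.0010 0 0
```

Emit:
apply_moves(motion="-0.0104 -0.002 0 0; -0.0099 -0.0037 0 0; -0.009 -0.0055 0 0; -0.0078 -0.0071 0 0; -0.0063 -0.0085 0 0; -0.0045 -0.0095 0 0; -0.0026 -0.0102 0 0; -0.0006 -0.0105 0 0")

```text
time: 44.82
tool_pos: [550.6, 159.5, 98.3]
tcp_rot: [3.139, -0.001, 1.571]
contact_force: [4.1, 8.8, -4.9]
grip_width: 25.1
finger_force: 30.0
```

```bash
python3 cr.py 16 11
```

```text
r 54.1432627791957 ang -92.30693341098575 z 98.29837904738933 F [ 4.1  8.8 -4.9]
0.0006 -0.0105 0 0; 0.0034 -0.0100 0 0; 0.0052 -0.0091 0 0; 0.0069 -0.0080 0 0; 0.0083 -0.0065 0 0; 0.0094 -0.0048 0 0; 0.0101 -0.0029 0 0; 0.0105 -0.0010 0 0
0.0105 0.0011 0 0; 0.0101 0.0030 0 0; 0.0093 0.0049 0 0; 0.0082 0.0066 0 0; 0.0068 0.0081 0 0; 0.0051 0.0092 0 0; 0.0033 0.0100 0 0; 0.0013 0.0105 0 0
```

Emit:
apply_moves(motion="0.002 -0.0105 0 0; 0.0038 -0.01 0 0; 0.0054 -0.0091 0 0; 0.0069 -0.008 0 0; 0.0083 -0.0065 0 0; 0.0094 -0.0048 0 0; 0.0101 -0.0029 0 0; 0.0105 -0.001 0 0")

```text
time: 45.82
tool_pos: [497.2, 216.4, 98.3]
tcp_rot: [-3.141, 0.0, 1.571]
contact_force: [3.2, -3.7, -2.6]
grip_width: 25.3
finger_force: 30.0
```

```bash
sed -i 's/552.8,213.6/552.3,214.6/' cr.py; python3 cr.py 8 8
```

```text
r 55.08775934801941 ang 178.0967237992645 z 98.2845317331292 F [ 3.2 -3.7 -2.6]
0.0076 0.0009 0 0; 0.0074 0.0018 0 0; 0.0071 0.0029 0 0; 0.0067 0.0038 0 0; 0.0061 0.0047 0 0; 0.0053 0.0055 0 0; 0.0045 0.0062 0 0; 0.0036 0.0068 0 0
```

Emit:
apply_moves(motion="0.0076 0.0009 0 0; 0.0074 0.0018 0 0; 0.0071 0.0029 0 0; 0.0067 0.0038 0 0; 0 0 0 0")

```text
time: 46.45
tool_pos: [507.0, 245.8, 98.2]
tcp_rot: [3.141, -0.002, 1.571]
contact_force: [-1.6, 3.5, 0.3]
grip_width: 25.3
finger_force: 30.0
```

```bash
cat >> cr.py <<'E'
u=d/np.linalg.norm(d);F=o['contact_force'][:2];print('radial F',F@u,'resisting tangential F',F@np.array([-u[1],u[0]]))
E
sed -i 's/^u=d/d=p-A;u=d/' cr.py; python3 cr.py 8 3
```

```text
r 54.98982920831093 ang 145.4227016659185 z 98.24082340508153 F [-1.6  3.5  0.3]
0.0023 0.0017 0 0; 0.0022 0.0018 0 0; 0.0021 0.0019 0 0; 0.0020 0.0020 0 0; 0.0019 0.0021 0 0; 0.0018 0.0022 0 0; 0.0017 0.0023 0 0; 0.0016 0.0024 0 0
radial F 3.320679779033949 resisting tangential F -1.976223375028015
```

Emit:
apply_moves(motion="0.0023 0.0017 0 0; 0.0022 0.0018 0 0; 0.0021 0.0019 0 0; 0.002 0.002 0 0")

```text
time: 46.95
tool_pos: [513.4, 253.4, 98.2]
tcp_rot: [-3.14, -0.0, 1.571]
contact_force: [-5.5, 2.3, 2.3]
grip_width: 25.2
finger_force: 30.0
```

```bash
python3 cr.py 8 2
```

```text
r 54.9837037035809 ang 135.10017028664905 z 98.2117002974601 F [-5.5  2.3  2.3]
0.0013 0.0014 0 0; 0.0013 0.0014 0 0; 0.0012 0.0015 0 0; 0.0012 0.0015 0 0; 0.0011 0.0016 0 0; 0.0011 0.0016 0 0; 0.0010 0.0016 0 0; 0.0010 0.0017 0 0
radial F 5.4973565906014255 resisting tangential F 2.2123807608455937
```

Emit:
apply_moves(motion="0.0012 0.0013 0 0; 0.0012 0.0013 0 0")

```text
time: 47.2
tool_pos: [515.8, 255.8, 98.2]
tcp_rot: [-3.139, -0.0, 1.571]
contact_force: [-7.1, -1.7, 4.5]
grip_width: 25.2
finger_force: 30.0
```

```bash
python3 cr.py 4 2
```

```text
r 55.01607669894631 ang 131.5131728496151 z 98.21749345496266 F [-7.1 -1.7  4.5]
0.0012 0.0015 0 0; 0.0012 0.0015 0 0; 0.0011 0.0015 0 0; 0.0011 0.0016 0 0
radial F 3.3855017814484563 resisting tangential F 6.429844517558498
```

Emit:
apply_moves(motion="0.0006 0.0007 0 0; 0 0 0 0; 0 0 0 0")

```text
time: 47.58
tool_pos: [516.1, 256.0, 98.2]
tcp_rot: [-3.139, 0.0, 1.571]
contact_force: [-7.5, -0.1, 4.8]
grip_width: 25.3
finger_force: 30.0
```

```bash
python3 cr.py 4 1
```

```text
r 54.98134948765697 ang 131.1314890915591 z 98.19437551530855 F [-7.5 -0.1  4.8]
0.0006 0.0007 0 0; 0.0006 0.0007 0 0; 0.0006 0.0007 0 0; 0.0006 0.0008 0 0
radial F 4.908104338402314 resisting tangential F 5.703292616958835
```

Emit:
apply_moves(motion="0.0008 0.0009 0 0; 0.0007 0.0008 0 0; 0 0 0 0; 0 0 0 0")

```text
time: 48.08
tool_pos: [516.9, 256.8, 98.2]
tcp_rot: [-3.136, 0.002, 1.571]
contact_force: [-11.4, -4.4, 7.0]
grip_width: 24.9
finger_force: 30.0
```

```bash
python3 cr.py 4 1
```

```text
r 55.040863081650215 ang 129.96116942397813 z 98.15889607921173 F [-11.4  -4.4   7. ]
0.0006 0.0008 0 0; 0.0006 0.0008 0 0; 0.0006 0.0008 0 0; 0.0006 0.0008 0 0
radial F 3.9275688834497755 resisting tangential F 11.531215870325608
```

Emit:
apply_moves(motion="0 0 0 0; 0 0 0 0; 0 0 0 0; 0 0 0 0; 0 0 -0.02 0; 0 0 -0.04 0; 0 0 -0.06 0; 0 0 -0.06 0", fingers=1)

```text
time: 49.08
tool_pos: [519.2, 257.5, 280.0]
tcp_rot: [3.141, 0.0, 1.571]
contact_force: [1.1, 0.5, 0.0]
grip_width: 91.5
finger_force: 0.0
```

```bash
python3 go.py 480 150 330 90 4
```

```text
at [519.2 257.5 280. ] 90.0 rot [3.1 0.  1.6] rows 4
-0.0269 -0.0098 -0.0125 -0.0; -0.0269 -0.0098 -0.0125 -0.0; -0.0269 -0.0098 -0.0125 -0.0; -0.0269 -0.0098 -0.0125 -0.0
```

Emit:
apply_moves(motion="-0.0269 -0.0098 -0.0125 0; -0.0269 -0.0098 -0.0125 0; -0.0269 -0.0098 -0.0125 0; -0.0269 -0.0098 -0.0125 0; 0 0 0 0; 0 0 0 0")

```text
time: 49.82
tool_pos: [480.2, 150.4, 328.0]
tcp_rot: [3.141, -0.0, 1.571]
contact_force: [-1.0, -1.0, -0.2]
grip_width: 91.7
finger_force: 0.0
```

```bash
python3 m.py w14.png block_0 57 67; python3 s.py z scene side
python3 - <<'E'
import cv2,numpy as np
a=cv2.imread('pics/w14.png');b=cv2.imread('pics/side_z.png')[130:320,150:370]
cv2.imwrite('pics/z2.png',np.hstack([cv2.resize(a,(400,300)),cv2.resize(b,(347,300),interpolation=3)]))
E
```

```text
t 49.825 [480.2 150.4 328. ] [180.  -0.  90.] grip 91.74041197918382
block_0 0.84 [300. 235.] 640 c [552.8  37. ] size [33.9 62.5] long axis deg 3.0 z [59.9 61.8 63.2]
block_0 0.57 [300. 214.] 662 c [552.4  68.6] size [31.5 63.5] long axis deg 3.0 z [59.6 61.8 63.3]
scene scraper 0.92 [343. 213.] 559 med [ 346.  -139.    28.1] top [ 349.5 -146.3   48.8   25.    14.7] z [-1.7  0.4 87.5]
scene scraper 0.73 [319. 143.] 374 med [ 593.7 -403.7   29. ] top [ 597.1 -407.    46.9   22.1   39.2] z [-1.1  5.7 86.6]
scene scraper 0.67 [285. 157.] 328 med [ 642.  -235.    46.7] top [534.5 -63.9  36.2 477.9  34.5] z [-2.   0.2 92.5]
side scraper 0.87 [317. 318.] 810 med [ 582.5 -427.8   29.9] top [ 596.6 -414.8   46.8   23.1   38.4] z [ 0.4  6.7 87. ]
side scraper 0.78 [307. 254.] 805 med [ 644.3 -256.7   32.5] top [ 655.5 -245.6   22.7   46.    10.3] z [ 2.1  9.5 89.6]
side scraper 0.61 [190. 258.] 890 med [ 348.8 -160.1   28.2] top [ 350.  -150.3   50.1   24.2   10.9] z [-0.9  3.3 87.1]
side chip_0 0.51 [244. 201.] 171 med [549.6   0.7  60.7] top [553.4   2.7  34.6  62.5  86.8] z [49.6 54.5 63.1]
```

View pics/z2.png

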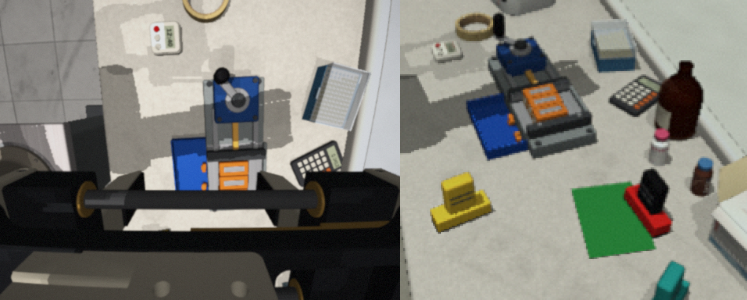

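The pack is clamped: the right crop shows three blocks between the jaws at (541,102), and the chips are still in the tray. The scraper has been knocked to the mat's far edge, at (648,205) in the right crop, so I'll fetch it and put it back.

```bash
python3 go.py 653 -240 200 100 9
```

```text
at [480.  150.4 328. ] 90.0 rot [-3.1  0.   1.6] rows 9
-0.0434 0.0192 0.0142 -1.1; -0.0437 0.0183 0.0142 -1.1; -0.0441 0.0175 0.0142 -1.1; -0.0444 0.0166 0.0142 -1.1; -0.0447 0.0158 0.0142 -1.1; -0.0450 0.0149 0.0142 -1.1; -0.0453 0.0140 0.0142 -1.1; -0.0456 0.0132 0.0142 -1.1; -0.0458 0.0123 0.0142 -1.1
```

Emit:
apply_moves(motion="-0.0434 0.0192 0.0142 -1.1; -0.0437 0.0183 0.0142 -1.1; -0.0441 0.0175 0.0142 -1.1; -0.0444 0.0166 0.0142 -1.1; -0.0447 0.0158 0.0142 -1.1; -0.045 0.0149 0.0142 -1.1; -0.0453 0.014 0.0142 -1.1; -0.0456 0.0132 0.0142 -1.1")

```text
time: 51.22
tool_pos: [634.0, -198.4, 214.1]
tcp_rot: [3.142, -0.0, 1.725]
contact_force: [0.8, -0.4, 1.0]
grip_width: 91.9
finger_force: 0.0
```

Emit:
apply_moves(motion="-0.0458 0.0123 0.0142 -1.1; 0 0 0 0; 0 0 0 0")

```text
time: 51.6
tool_pos: [652.4, -239.9, 200.2]
tcp_rot: [-3.141, -0.001, 1.743]
contact_force: [0.0, 0.9, 0.1]
grip_width: 91.6
finger_force: 0.0
```

```bash
python3 m.py w15.png scraper 75 100;python3 m.py w15b.png mat 0 6;python3 m.py w15c.png scraper 80 100; python3 go.py 653 -240 41 100 1
```

```text
t 51.6 [ 652.4 -239.9  200.2] [-180.    -0.    99.9] grip 91.59879340036537
scraper 0.82 [256. 178.] 1070 c [ 654.5 -243.1] size [25.1 50.4] long axis deg -82.5 z [81.5 89.6 91.3]
scraper 0.57 [36. 67.] 203 c [ 372.5 -148.5] size [10.6 24.8] long axis deg 84.3 z [75.6 80.1 85. ]
t 51.7 [ 652.6 -239.2  201.4] [180.   0. 100.] grip 91.78314169710491
mat 0.67 [207. 154.] 5435 c [ 584.  -224.1] size [ 99.2 119.6] long axis deg 84.4 z [1.8 3.1 4.4]
t 51.8 [ 652.7 -239.2  201.7] [179.9   0.  100. ] grip 91.60378949092728
scraper 0.95 [254. 180.] 1002 c [ 654.6 -243.5] size [24.2 51.2] long axis deg -81.7 z [85.8 89.7 91.4]
scraper 0.6 [36. 71.] 113 c [ 373.5 -148.3] size [ 6.  22.5] long axis deg 87.2 z [80.3 82.8 85.3]
at [ 652.7 -239.5  201.5] 100.0 rot [3.1 0.  1.7] rows 1
-0.0005 0.0002 0.1605 -0.0
```

Emit:
apply_moves(motion="-0.002 0.001 0.03 1; -0.002 0 0.03 0.8; 0 0 0.04 0; 0 0 0.03 0; 0 0 0.02 0; 0 0 0.01 0; 0 0 0 0; 0 0 0 0")

```text
time: 52.9
tool_pos: [654.8, -244.4, 41.9]
tcp_rot: [3.14, 0.001, 1.712]
contact_force: [0.7, 0.3, 1.1]
grip_width: 92.0
finger_force: 0.0
```

Emit:
apply_moves(motion="0 0 0 0; 0 0 0 0; 0 0 0 0; 0 0 0 0; 0 0 0 0; 0 0 0 0; 0 0 0 0; 0 0 0 0", fingers=-1)

```text
time: 53.9
tool_pos: [654.0, -244.1, 40.4]
tcp_rot: [-3.141, -0.0, 1.712]
contact_force: [-0.5, 0.1, -0.8]
grip_width: 24.2
finger_force: 30.0
```

Emit:
apply_moves(motion="0 0 -0.01 0; 0 0 -0.02 0; 0 0 -0.02 0; 0 0 0 0; 0 0 0 0")

```text
time: 54.52
tool_pos: [653.7, -244.0, 89.8]
tcp_rot: [-3.141, -0.001, 1.712]
contact_force: [-0.5, 0.8, -1.9]
grip_width: 24.0
finger_force: 30.0
```

```bash
python3 go.py 592 -229 93 98 3
```

```text
at [ 653.7 -244.    89.8] 98.1 rot [-3.1 -0.   1.7] rows 3
0.0078 -0.0197 -0.0011 0.0; 0.0078 -0.0197 -0.0011 0.0; 0.0078 -0.0197 -0.0011 0.0
```

Emit:
apply_moves(motion="0.0078 -0.0197 0 0; 0.0078 -0.0197 0 0; 0.0078 -0.0197 0 0; 0 0 0.02 0; 0 0 0.015 0; 0 0 0.005 0; 0 0 0 0; 0 0 0 0")

```text
time: 55.52
tool_pos: [592.8, -229.5, 51.0]
tcp_rot: [3.141, 0.001, 1.712]
contact_force: [-0.5, -0.2, -1.6]
grip_width: 24.0
finger_force: 30.0
```

Emit:
apply_moves(motion="0 0 0.002 0; 0 0 0.001 0; 0 0 0 0; 0 0 0 0")

```text
time: 56.02
tool_pos: [592.4, -229.3, 47.6]
tcp_rot: [3.141, 0.0, 1.712]
contact_force: [0.1, -0.9, -1.9]
grip_width: 24.3
finger_force: 30.0
```

Emit:
apply_moves(motion="0 0 0.002 0; 0 0 0.0015 0; 0 0 0.001 0; 0 0 0 0; 0 0 0 0")

```text
time: 56.65
tool_pos: [592.4, -229.3, 43.0]
tcp_rot: [3.142, 0.0, 1.712]
contact_force: [0.2, -0.3, -2.6]
grip_width: 23.8
finger_force: 30.0
```

Emit:
apply_moves(motion="0 0 0.0008 0; 0 0 0.0007 0; 0 0 0 0; 0 0 0 0")

```text
time: 57.15
tool_pos: [592.4, -229.4, 41.5]
tcp_rot: [3.142, 0.0, 1.712]
contact_force: [0.3, -0.1, -1.6]
grip_width: 23.8
finger_force: 30.0
```

Emit:
apply_moves(motion="0 0 0.0008 0; 0 0 0.0005 0; 0 0 0 0; 0 0 0 0")

```text
time: 57.65
tool_pos: [592.4, -229.3, 40.5]
tcp_rot: [3.141, 0.0, 1.712]
contact_force: [-2.8, 1.0, 2.9]
grip_width: 24.0
finger_force: 30.0
```

Contact again. I'll release and rise.

Emit:
apply_moves(motion="0 0 0 0; 0 0 0 0; 0 0 0 0; 0 0 0 0; 0 0 -0.02 0; 0 0 -0.04 0; 0 0 -0.06 0; 0 0 -0.06 0", fingers=1)

```text
time: 58.65
tool_pos: [592.1, -229.2, 221.8]
tcp_rot: [-3.141, -0.0, 1.712]
contact_force: [1.1, -0.3, 0.4]
grip_width: 91.6
finger_force: 0.0
```

Emit:
apply_moves(motion="0 -0.03 -0.03 0; 0 -0.03 -0.03 0; 0 0 0 0; 0 0 0 0")

```text
time: 59.15
tool_pos: [533.1, -237.6, 279.5]
tcp_rot: [-3.141, -0.001, 1.712]
contact_force: [-0.2, 1.0, 0.1]
grip_width: 92.0
finger_force: 0.0
```

```bash
python3 m.py w16.png scraper 75 100; python3 s.py y scene side
python3 - <<'E'
import cv2,numpy as np
a=cv2.imread('pics/scene_y.png')[90:340,180:400];b=cv2.imread('pics/side_y.png')[130:320,150:370]
cv2.imwrite('pics/y2.png',np.hstack([cv2.resize(a,(352,400),interpolation=3),cv2.resize(b,(440,400),interpolation=3)]))
E
```

```text
t 59.15 [ 533.1 -237.6  279.5] [-180.    -0.    98.1] grip 91.95532354032017
scraper 0.93 [296. 167.] 679 c [ 591.1 -226.4] size [24.2 48.7] long axis deg -81.7 z [83.1 90.4 91.9]
scraper 0.72 [141.  93.] 805 c [ 349.9 -150.6] size [24.1 49.4] long axis deg 10.6 z [79.6 87.7 89.3]
scene scraper 0.85 [321. 145.] 364 med [ 593.9 -402.6   29.2] top [ 598.2 -408.9   46.4   23.9   30.4] z [ 2.3  5.5 86.8]
scene scraper 0.79 [294. 172.] 329 med [ 582.3 -204.7   34.3] top [ 590.  -223.    21.4   50.3    9.6] z [ 2.2  4.7 90.7]
scene scraper 0.77 [341. 213.] 391 med [ 351.4 -136.9   37.1] top [ 350.5 -146.8   40.7   23.9   13.8] z [ 6.9 10.4 87.7]
side scraper 0.71 [282. 256.] 744 med [ 584.5 -243.4   33.6] top [ 591.8 -228.    24.    49.7   10.5] z [ 2.7  9.3 90.3]
side scraper 0.66 [318. 321.] 808 med [ 582.4 -427.7   32.4] top [ 596.4 -415.8   47.6   24.6   34.6] z [ 2.   7.6 87. ]
side scraper 0.63 [187. 257.] 893 med [ 348.8 -160.    28.4] top [ 350.4 -150.9   49.7   25.5    7.4] z [-0.3  4.9 87.6]
```

View pics/y2.png

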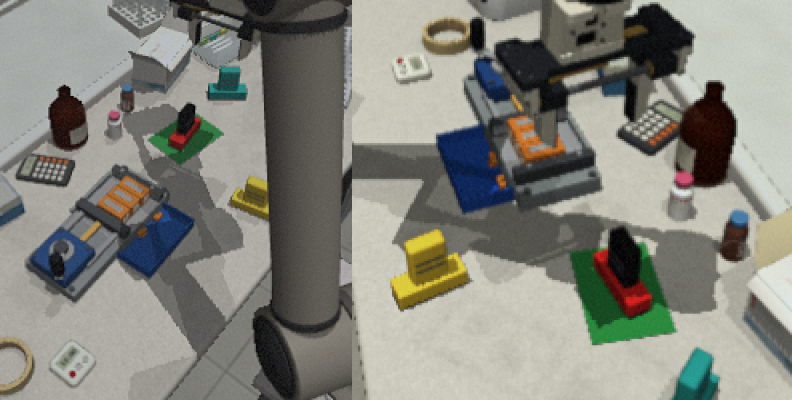

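The scraper stands upright on its mat (185,135 in the left crop), three blocks are clamped (120,200), the chips are in the tray, and the vials and timer are undisturbed. I'm handing the job in.

```bash
python3 -c "
from plant import bot
print(bot.close_job())"
```

```text
the job is handed in; nothing more can be done
None
```

I swept both chips into the tray, clamped all three blocks in the vise, and left the scraper upright on its mat after putting it back when it was knocked aside; the job is handed in at about 59 s, but no verdict was returned.

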